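# Shut and pin the outfeed gate of a cell magazine, then load it

### The job

Get the sloping cell magazine ready for the welder: swing its gate bar fully shut so that the lug enters the fork, then take the red-handled pin from its parking hole and push it through fork and lug until its collar sits on the fork. Only once the gate is pinned, lay the two pink cells crosswise into the channel without dropping them, so that they roll down and rest against the gate one behind the other. Leave the teal cell, the yellow tape roll and the screw jar where they are.

Things in the scene. Friction and masses are not known exactly. Their poses are not given: they have to be found in the camera images.
- magazine: the cell magazine, a stand fixed to the table: dark base plate 186 x 112 mm, two blue cheeks carrying a sloping aluminium deck. Origin under the middle of the base, z up; its low end with the gate lies at -x of this frame, which points roughly to the robot's left
- deck: sloping aluminium deck, 180 x 88 mm, 8 mm thick, fixed to the magazine. Origin: middle of its upper face, 115 mm above the table. x points up the slope (28 degrees above level), y left, z square to the deck (leans 28 degrees back towards the low end). Fork and parking block stand at its right side, y = -44 to -78 mm, their tops 21.5 mm above the deck; only pin and gate knob are higher
- channel (a point): point in the middle of the deck's face at deck x = 25 mm, a good place to lay a cell in (cell axis along deck y); axes as the deck's. The channel is 72 mm wide between black guide rails 16 mm high and 6 mm thick, bare from the gate up to a 12 mm high end stop 59 mm uphill of this point
- gate_hinge (a point): pivot of the gate bar, on the deck's left side at deck x = -82, y = 56 mm, 10 mm above the deck (mid-height of the bar); axes as the deck's; the bar turns about z, parallel to the deck
- gate (a joint): gate bar: 0 = shut against its stop, straight across the channel, lug hole in line with the fork's; grows as it swings downhill, to 1.4 rad. At q the bar points along (-sin q, -cos q, 0) in deck axes. Bar 10 mm wide, 6 to 14 mm above the deck, lug hole 117 mm from the hinge. Stiff hinge (0.06 N m): it stays where it is left
- gate_knob (a point): middle of the round black knob on the gate bar, 16 mm across, 22 mm high (its axis is deck z), 45 mm from the hinge, 31 mm above the deck; axes turn with the bar
- fork_hole (a point): middle of the fork's hole on the top face of its upper plate: deck x = -82, y = -61 mm, 21.5 mm above the deck; axes as the deck's. Fork and lug holes are 12 mm across, slightly chamfered, along deck z, 23 mm deep right through, open below. The pin is home when its origin is here
- pin: locking pin, 60 g: steel shank 10 mm across, 30 mm long, tip tapered to 5 mm; collar 21 mm across, 4 mm thick; above it a round red grip 16 mm across, 24 mm high. Origin: middle of the collar's underside, z along the pin to the grip (tip at z = -30, top at 28 mm). It starts in the 12 mm parking hole, collar on the block, leaning as the deck does (up to 4 degrees of play)
- cell_pink_a: first pink round cell, 18 mm across, 65 mm long, 46 g, lying on the table; origin in its middle, y is its long axis
- cell_pink_b: second pink round cell, like the first
- cell_teal: teal round cell of the same size, to be left alone; origin in its middle, y is its long axis
- tape_roll: yellow roll of tape lying flat, 62 mm across, 17 mm high, to be left alone; origin under its middle
- screw_jar: jar with a black lid, 50 mm across, 69 mm high, to be left alone; origin under its middle
Things that resemble listed ones, but are neither listed nor needed, are in the scene too. Leave any black look-alike of the cell_pink_a alone.

How it is judged (in metres and radians):
On the way, in this order (a step that is already met when the one before it is completed fails the run):
1. the gate bar is swung shut (value of joint gate below 0.035 rad), for 0.2 s.
2. the pin is home through fork and lug of the shut gate (value of joint gate below 0.035 rad and z of pin in the frame of fork_hole below 0.003 m and distance between pin and fork_hole below 0.005 m and angle between the z axis of pin and the z axis of deck, either way round below 0.12 rad), for 0.2 s.
3. a first pink cell lies against the pinned gate (all of step 2 and (((x of cell_pink_a in the frame of deck between -0.078 and -0.058 m and y of cell_pink_a in the frame of deck between -0.008 and 0.008 m and z of cell_pink_a in the frame of deck between 0.005 and 0.014 m) and angle between the y axis of cell_pink_a and the y axis of deck, either way round below 0.12 rad and linear speed of cell_pink_a below 0.03 m/s) or ((x of cell_pink_b in the frame of deck between -0.078 and -0.058 m and y of cell_pink_b in the frame of deck between -0.008 and 0.008 m and z of cell_pink_b in the frame of deck between 0.005 and 0.014 m) and angle between the y axis of cell_pink_b and the y axis of deck, either way round below 0.12 rad and linear speed of cell_pink_b below 0.03 m/s))), for 0.2 s.
At the end, for the whole second after the job is handed in: Gate shut (joint under 0.035 rad); pin through fork and lug with its collar within 3 mm of the fork's top face; both pink cells at rest crosswise on the deck in the channel, the lower one at the gate and the other right behind it (centres 4 to 40 mm uphill of the gate line) (all of step 2 and linear speed of each of pin, cell_pink_a, cell_pink_b below 0.03 m/s and x of cell_pink_a in the frame of deck between -0.078 and -0.042 m and y of cell_pink_a in the frame of deck between -0.008 and 0.008 m and z of cell_pink_a in the frame of deck between 0.005 and 0.014 m and angle between the y axis of each of cell_pink_a, cell_pink_b and the y axis of deck, either way round below 0.12 rad and x of cell_pink_b in the frame of deck between -0.078 and -0.042 m and y of cell_pink_b in the frame of deck between -0.008 and 0.008 m and z of cell_pink_b in the frame of deck between 0.005 and 0.014 m); the robot touches nothing.
It fails at once if a pink cell is in the channel before the pin is in (((x of cell_pink_a in the frame of deck between -0.1 and 0.09 m and y of cell_pink_a in the frame of deck between -0.04 and 0.04 m and z of cell_pink_a in the frame of deck between 0 and 0.02 m) and distance between pin and fork_hole above 0.012 m) or ((x of cell_pink_b in the frame of deck between -0.1 and 0.09 m and y of cell_pink_b in the frame of deck between -0.04 and 0.04 m and z of cell_pink_b in the frame of deck between 0 and 0.02 m) and distance between pin and fork_hole above 0.012 m)).
It fails at once if a pink cell is dropped or thrown (faster than 1.2 m/s) (linear speed of any of cell_pink_a, cell_pink_b above 1.2 m/s).
It fails at once if the teal cell is moved more than 30 mm (distance of cell_teal from where it was at the start of the episode above 0.03 m).
It fails at once if the tape roll or the screw jar is moved more than 30 mm (distance of any of tape_roll, screw_jar from where it was at the start of the episode above 0.03 m).
It also fails if it takes over 72 s, if anything falls off the work surface, if the arm or the gripper's body presses on something with over 40 N, if the wrist force passes 120 N, or if a joint passes its speed limit or range.

### The arm

A 6-joint arm with a two-finger parallel gripper is mounted at the origin on a cart in front of the work surface, level with it; the furniture and walls round the work are solid. World frame = base frame: x ahead of the robot, y to its left, z up, the work surface at z = 0. Lengths are in mm, angles in rad, forces in N, time in s.
With the tool pointing down it reaches from about 275 to 750 mm from the base axis. Payload 10.2 kg.
Tool frame: the origin (TCP) lies between the finger pads; the fingertips stand 19 mm ahead of it and the grasp point (between the pads) is the TCP; z points along the fingers, y is the line along which they close (so a half turn about z gives the same grasp; the last joint's range is limited). The gripper opens to 85 mm and grips with 20 to 120 N. Pads are 22 mm wide; open, the fingers measure 114 mm over their backs; the gripper's body (76 mm by 85 mm) begins 54 mm behind the grasp point. The pads swing forward as they close: fully open they stand 13 mm farther back than shut.
Start: joints at [-1.515, 0.313, 1.498, -0, 1.331, -0.223], TCP at [144.468, -504.738, 250.294] pointing down, gripper open.
Joint ranges: [-2.94, 2.94], [-0.97, 2.17], [0.19, 2.56], [-1.23, 4.37], [0.02, 3.11], [-2.88, 2.88]. Speed limits (rad/s): [2.39, 2.39, 3.01, 3.14, 3.14, 3.14].

### API

Orientations are given as a unit quaternion [w, x, y, z].
In Python, from rig import sense, capture, finish_job gives the robot as it stands. The module is installed in compiled form; this text tells all that it offers.
- The arm moves only by the tool move_arm, never from a script. Its argument "moves" is a list of rows, each an object with "turn": the turn, a rotation vector about the tool's x, y, z in rad, a list of three; "translation": the shift along the tool's x, y, z in mm, a list of three; "hand": the opening, from 0 (shut) to 1 (fully open). In form: [{"turn": [wx, wy, wz], "translation": [x, y, z], "hand": hand}, ...]. A call has 1 to 10 rows; each row shifts and turns the commanded pose from where the row before left it, along the tool's axes as they then stand; what a row does not reach is not made up. A row lasts 1/12 s, in which the tool goes at most 41.7 mm and 7.16 degrees, less where a joint would pass 70% of its speed; a pose out of reach is approached as far as the arm can. A call with a gripper value outside its range is refused whole. The fingers move at their own pace and stop on an object; "grip_force" is the grip in N (left out, the last holds). Time passes only in rows, so rows that do not move let the fingers close. It gives the time, the measured TCP pose, the force, the opening and the grip force at its end, in the units of the state.
- sense(): the state, without advancing time (a new reading comes with each control period).
- capture(name): name is "side" or "top" or "wrist"; returns a dict with "image" (384x512x3 uint8, blue, green, red), "z_map" (384x512 float32, mm along the optical axis (not along the pixel's ray), 0 where there is no reading), "vertical_fov" (degrees; the focal length in pixels is half the picture's height over the tangent of half this angle, whatever the lens; pixels are square), "cx", "cy" (the principal point, pixels), "R" (3x3) and "t" (3): a world point X has camera coordinates R X + t; the wrist camera has in their place "T_tool_cam" (4x4, takes a point from camera to tool coordinates, whose origin is the TCP and whose axes are the flange's). Camera axes: x right, y down, z forward; pixel columns grow to the right and rows downward; lengths in mm; the calibration is good to about 2 mm. The wrist camera is an equidistant fisheye: a pixel r from the principal point sees the ray r / f radians off the axis. A picture is of the moment at which its call begins: read the wrist's pose just before it.
- finish_job(): hands the job in; it is judged then, once.
The state is a dict: "time_s": time; "joints": joint angles; "dq": joint speeds; "tau": joint torques, N m; "eef_pos": TCP position; "ee_rot": TCP orientation; "force": force on the tool from outside, world axes, zero at the start; "wrist_torque": the same for the moment, N m; "grip_width": opening from 0.0 (shut) to 1.0 (fully open); "grip_force": force on a finger pad.
Only numpy, scipy, OpenCV 4.12 (cv2) and the standard library are available. Lean on these libraries where they do the work, as an engineer would, in place of code of your own. Each camera call takes 0.05 s, during which the arm holds its last target. There are 200 camera calls.

## Working session

There is one attempt and no reset: what is moved stays moved. The work goes in short steps, Python scripts to look and compute and a tool call to move; the robot and the scene stay as the last step left them, time stands still between calls to the robot, and variables do not carry over. Pictures are saved under pics/ and viewed, at most 10 in all, crops included, and the job is handed in when it is done.

Besides the shell and the picture viewer there is one more tool, called after ">>>" as name(argument=value, ...), one argument or row to a line, values as JSON. move_arm: Moves the arm, as the interface text tells. Its arguments: {"type":"object","properties":{"moves":{"type":"array","items":{"type":"object","properties":{"turn":{"type":"array","items":{"type":"number"}},"translation":{"type":"array","items":{"type":"number"}},"hand":{"type":"number"}}}},"grip_force":{"type":"number"}},"required":["moves"]}

```bash
mkdir -p pics; python3 - <<'E'
from rig import sense,capture
import cv2,numpy as np,pickle
print(sense())
d={n:capture(n) for n in("side","top")}
pickle.dump(d,open("c0.pkl","wb"))
for n in d:
    c=d[n];print(n,c["vertical_fov"],c["cx"],c["cy"],c["R"],c["t"]);cv2.imwrite(f"pics/{n}0.png",cv2.resize(c["image"],(800,600),interpolation=cv2.INTER_CUBIC))
E
```

```text
{'time_s': 0.0, 'joints': array([-1.51539854e+00,  3.13452795e-01,  1.49848551e+00, -1.14606021e-05,
        1.33099658e+00, -2.23403707e-01]), 'dq': array([ 0.0017578 ,  0.00102579, -0.00212599,  0.00142995, -0.00137258,
       -0.00185717]), 'tau': array([ 6.48835648e-04, -4.12269115e+01, -2.59739631e+01, -1.53722344e-04,
        4.18416443e-03,  2.11923339e-05]), 'eef_pos': array([ 144.45154025, -504.47619236,  249.71540362]), 'ee_rot': array([-6.69216207e-04,  9.90299027e-01,  1.38951020e-01,  5.07636350e-05]), 'force': array([-0.68700965, -0.0381747 , -0.00363743]), 'wrist_torque': array([ 0.05773843, -0.0005501 , -0.01980853]), 'grip_force': 0.0, 'grip_width': 1.0016573886288527}
side 54.76125740835801 253.66538231097883 193.35119522529433 [[ 9.98777486e-01 -4.94259859e-02 -7.77929274e-04]
 [-3.08339374e-02 -6.10623144e-01 -7.91320823e-01]
 [ 3.86367902e-02  7.90377409e-01 -6.11400646e-01]] [-593.37848896   74.82961257 1126.26969607]
top 54.87602619800385 258.42817980120424 190.40669812981156 [[-0.02641802 -0.99963904 -0.00488684]
 [-0.97464554  0.02684345 -0.22213847]
 [ 0.22218947 -0.00110552 -0.97500288]] [ -28.18121164  602.96874693 1140.97561999]
```

View pics/top0.png

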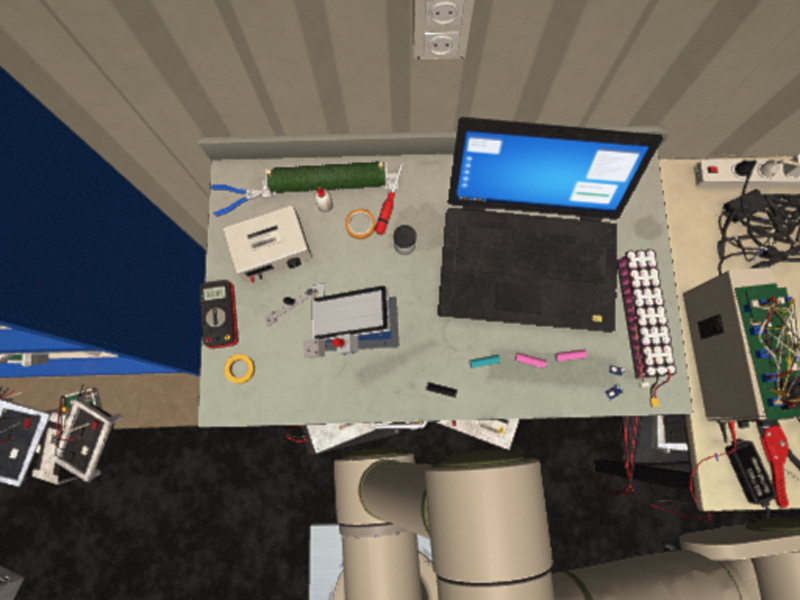

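View pics/side0.png

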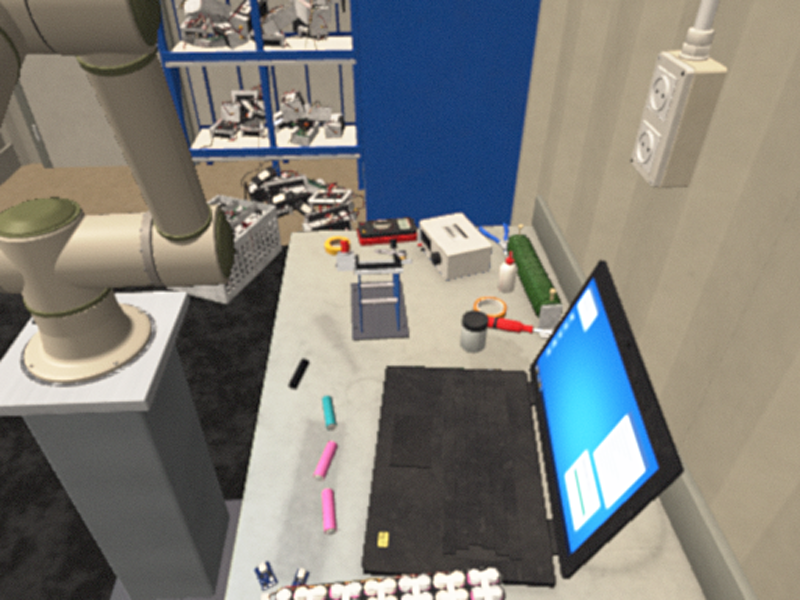

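The top view shows the deck near (350,312) and the red pin at (338,342). The gate is swung open, with its knob at (290,300) and lug at (270,318). The pink cells are at (531,360) and (571,355), teal at (484,361), and the black look-alike at (441,389). The side view agrees: pinks at (326,460) and (328,511), pin at (345,247).

```bash
cat > h.py <<'E'
import numpy as np,cv2
from scipy.spatial.transform import Rotation as Rn
def foc(c): return c["image"].shape[0]/2/np.tan(np.radians(c["vertical_fov"])/2)
def ray(c,uv,T=None):
    "origin, unit dirs in world for pixels; T=4x4 world<-tool for wrist"
    uv=np.atleast_2d(np.asarray(uv,float));p=(uv-[c["cx"],c["cy"]])/foc(c)
    if T is None:
        d=np.c_[p,np.ones(len(p))]@c["R"];o=-c["R"].T@c["t"]
    else:
        r=np.linalg.norm(p,axis=1,keepdims=True)+1e-12
        d=np.c_[p/r*np.sin(r),np.cos(r)];M=T@np.asarray(c["T_tool_cam"]);d=d@M[:3,:3].T;o=M[:3,3]
    return o,d/np.linalg.norm(d,axis=1,keepdims=True)
def plane(o,d,n,h): # n.x=h
    return o+d*((h-o@n)/(d@n))[:,None]
def tri(rs):
    A=np.zeros((3,3));b=np.zeros(3)
    for o,d in rs:
        d=d.ravel();P=np.eye(3)-np.outer(d,d);A+=P;b+=P@o
    x=np.linalg.solve(A,b);return x,[round(float(np.linalg.norm((np.eye(3)-np.outer(d.ravel(),d.ravel()))@(x-o))),2) for o,d in rs]
def cloud(c,T=None):
    h,w=c["z_map"].shape;u,v=np.meshgrid(np.arange(w),np.arange(h));uv=np.c_[u.ravel(),v.ravel()]
    o,d=ray(c,uv,T);f=c["R"][2] if T is None else (T@np.asarray(c["T_tool_cam"]))[:3,2]
    P=o+d*(c["z_map"].ravel()/(d@f))[:,None];P[c["z_map"].ravel()==0]=np.nan
    return P.reshape(h,w,3)
def toolT(s):
    w,x,y,z=s["ee_rot"];T=np.eye(4);T[:3,:3]=Rn.from_quat([x,y,z,w]).as_matrix();T[:3,3]=s["eef_pos"];return T
def hsv(c): return cv2.cvtColor(c["image"],cv2.COLOR_BGR2HSV)
def blobs(m,amin=8):
    n,l,s,ce=cv2.connectedComponentsWithStats(m.astype(np.uint8))
    return [(s[i,4],ce[i],l==i) for i in range(1,n) if s[i,4]>=amin]
E
python3 - <<'E'
from h import *;import pickle
np.set_printoptions(precision=1,suppress=True)
d=pickle.load(open("c0.pkl","rb"))
for n in d:
    c=d[n];P=cloud(c);H=hsv(c)
    for nm,lo,hi in(("pink",(150,80,80),(172,255,255)),("teal",(82,100,60),(98,255,255)),("red",(0,150,80),(6,255,255)),("yel",(22,150,100),(32,255,255))):
        for a,ce,m in blobs(cv2.inRange(H,lo,hi)>0,12):
            q=P[m];q=q[~np.isnan(q[:,0])];ys,xs=np.nonzero(m)
            (x,y),(w,h),an=cv2.minAreaRect(np.c_[xs,ys].astype(np.float32))
            o,r=ray(c,ce);print(n,nm,a,ce,"depthmed",np.median(q,0),"ztop",np.percentile(q[:,2],95),"z9plane",plane(o,r,np.array([0,0,1]),9)[0])
c=d["top"];P=cloud(c)
q=P[190:212,205:243].reshape(-1,3);q=q[~np.isnan(q[:,0])];ce=np.median(q,0)
u,s,v=np.linalg.svd(q-ce);print("deck",ce,v[2],"res",s[2]/len(q)**.5,"tilt",np.degrees(np.arccos(abs(v[2,2]))))
E
```

```text
side pink 158 [208.3 293.5] depthmed [ 469.9 -314.2   16.1] ztop 18.974386512794723 z9plane [ 469.1 -308.6    9. ]
side pink 189 [209.9 325.8] depthmed [ 477.3 -401.3   16.4] ztop 19.173124298624266 z9plane [ 476.8 -396.3    9. ]
side pink 12 [299.1 370.1] depthmed [ 652.4 -534.    64.1] ztop 65.51699778082315 z9plane [ 660.7 -505.5    9. ]
side pink 12 [210.5 379. ] depthmed [ 488.3 -540.5   63.3] ztop 65.69242116862497 z9plane [ 483.2 -514.5    9. ]
side teal 1371 [372.7 270.6] depthmed [ 827.7 -366.1  141.7] ztop 180.27973099220367 z9plane [ 887.1 -258.3    9. ]
side teal 92 [209.8 262.4] depthmed [ 469.4 -217.2   16.8] ztop 18.92227807701041 z9plane [ 468.5 -209.8    9. ]
side red 135 [247.1 152.6] depthmed [581.3 324.7  15.3] ztop 23.488676465996146 z9plane [585.6 334.9   9. ]
side red 27 [220.  157.4] depthmed [496.8  78.7 151.9] ztop 160.20031831789464 z9plane [483.8 306.    9. ]
side red 20 [326.  165.6] depthmed [836.2 126.9  77.1] ztop 90.93184114122852 z9plane [866.8 231.3   9. ]
side red 24 [313.7 205.5] depthmed [779.5  -5.4  22.1] ztop 66.31603462755571 z9plane [782.3  
[... 1482 characters left out ...]
9] ztop -671.807075703191 z9plane [359.9 613.    9. ]
top red 42 [468.6 278.3] depthmed [ 305.1 -756.   -58.4] ztop -52.95199231027018 z9plane [ 304.1 -719.     9. ]
top red 22 [399.7 279. ] depthmed [ 299.6 -678.1 -485.4] ztop -479.51469050909327 z9plane [ 307.6 -495.3    9. ]
top red 476 [496.8 293.7] depthmed [ 259.6 -857.7  -83.6] ztop -78.8072696480943 z9plane [ 253.6 -801.9    9. ]
top red 16 [188.9 280.8] depthmed [ 311.5  317.3 -663.4] ztop -647.2620858702958 z9plane [320.3 189.7   9. ]
top red 25 [442.9 311.2] depthmed [ 189.7 -676.7 -111.8] ztop -102.12417023980093 z9plane [ 204.6 -621.6    9. ]
deck [561.5  65.2 117.6] [-0.  -0.5 -0.9] res 3.9431969881489732 tilt 28.19414085426272
```

```bash
cat >> h.py <<'E'
def plan(s,R,t,turn_first=False):
    "print constant rows from state s to pose R,t"
    T=toolT(s);w=Rn.from_matrix(T[:3,:3].T@R).as_rotvec();A=R if turn_first else T[:3,:3]
    d=A.T@(np.asarray(t)-T[:3,3]);n=int(np.ceil(np.linalg.norm(d)/41-1e-9));m=int(np.ceil(np.linalg.norm(w)/.122-1e-9))
    print("shift total",np.round(d,1),"rows",n,"each",np.round(d/max(n,1),2),"| turn total",np.round(w,4),"rows",m,"each",np.round(w/max(m,1),4),"turn first" if turn_first else "shift first")
E
python3 - <<'E'
from h import *;import pickle
from rig import sense,capture
np.set_printoptions(precision=4,suppress=True)
d=pickle.load(open("c0.pkl","rb"))
for n,(a,b,e,f) in(("top",(190,210,208,240)),):
    c=d[n];P=cloud(c);q=P[a:b,e:f].reshape(-1,3);q=q[~np.isnan(q[:,0])]
    for k in range(4):
        ce=q.mean(0);v=np.linalg.svd(q-ce)[2];r=(q-ce)@v[2];q=q[abs(r)<2.5*r.std()+.3]
    N=v[2]*np.sign(v[2,2]);print(ce,N,r.std(),np.degrees(np.arccos(N[2])),"yaw",np.degrees(np.arctan2(N[0],N[1])))
x=np.array([-N[0],-N[1],0]);x/=np.hypot(*N[:2])
dx=x-N*(x@N);dx/=np.linalg.norm(dx);R=np.c_[dx,np.cross(N,dx),N];print(R)
w=capture("wrist");print(w["T_tool_cam"],w["vertical_fov"],w["cx"],w["cy"])
Rt=np.c_[R[:,1],R[:,0],-R[:,2]]
plan(sense(),Rt,np.array([535,60,115])+N*200+40*np.array([-0,0,0]))
E
```

```text
[564.0541  64.6915 117.4926] [-0.011   0.4668  0.8843] 1.7618850693803476 27.833185924510648 yaw -1.3446120921074687
[[ 0.0208  0.9997 -0.011 ]
 [-0.8841  0.0235  0.4668]
 [ 0.4669  0.      0.8843]]
[[   0.001    -0.9598   -0.2808   71.1599]
 [   1.        0.001    -0.0002   -0.5279]
 [   0.0005   -0.2808    0.9598 -124.1575]
 [   0.        0.        0.        1.    ]] 65.70646984690485 252.37456349005262 192.7034440419097
shift total [ 554.4 -525.7  -41.4] rows 19 each [ 29.18 -27.67  -2.18] | turn total [-0.484  -0.0621  0.2502] rows 5 each [-0.0968 -0.0124  0.05  ] shift first
```

>>> move_arm(
  moves=[
    {"translation": [29.2, -27.7, -2.2], "turn": [0, 0, 0], "hand": 1},
    {"translation": [29.2, -27.7, -2.2], "turn": [0, 0, 0], "hand": 1},
    {"translation": [29.2, -27.7, -2.2], "turn": [0, 0, 0], "hand": 1},
    {"translation": [29.2, -27.7, -2.2], "turn": [0, 0, 0], "hand": 1},
    {"translation": [29.2, -27.7, -2.2], "turn": [0, 0, 0], "hand": 1},
    {"translation": [29.2, -27.7, -2.2], "turn": [0, 0, 0], "hand": 1},
    {"translation": [29.2, -27.7, -2.2], "turn": [0, 0, 0], "hand": 1},
    {"translation": [29.2, -27.7, -2.2], "turn": [0, 0, 0], "hand": 1},
    {"translation": [29.2, -27.7, -2.2], "turn": [0, 0, 0], "hand": 1},
    {"translation": [29.2, -27.7, -2.2], "turn": [0, 0, 0], "hand": 1},
  ],
)

```text
time_s: 0.98
eef_pos: [349.4, -156.2, 272.5]
ee_rot: [0.0, 0.99, 0.139, 0.0]
force: [-0.1, -1.7, -0.2]
grip_width: 0.999
grip_force: 0.0
```

>>> move_arm(
  moves=[
    {"translation": [29.2, -27.7, -2.2], "turn": [0, 0, 0], "hand": 1},
    {"translation": [29.2, -27.7, -2.2], "turn": [0, 0, 0], "hand": 1},
    {"translation": [29.2, -27.7, -2.2], "turn": [0, 0, 0], "hand": 1},
    {"translation": [29.2, -27.7, -2.2], "turn": [0, 0, 0], "hand": 1},
    {"translation": [29.2, -27.7, -2.2], "turn": [0, 0, 0], "hand": 1},
    {"translation": [29.2, -27.7, -2.2], "turn": [0, 0, 0], "hand": 1},
    {"translation": [29.2, -27.7, -2.2], "turn": [0, 0, 0], "hand": 1},
    {"translation": [29.2, -27.7, -2.2], "turn": [0, 0, 0], "hand": 1},
    {"translation": [29.2, -27.7, -2.2], "turn": [0, 0, 0], "hand": 1},
  ],
)

```text
time_s: 1.73
eef_pos: [533.5, 156.1, 291.9]
ee_rot: [0.0, 0.99, 0.139, -0.0]
force: [1.2, -0.3, 1.3]
grip_width: 1.003
grip_force: 0.0
```

>>> move_arm(
  moves=[
    {"translation": [0, 0, 0], "turn": [-0.0968, -0.0124, 0.05], "hand": 0},
    {"translation": [0, 0, 0], "turn": [-0.0968, -0.0124, 0.05], "hand": 0},
    {"translation": [0, 0, 0], "turn": [-0.0968, -0.0124, 0.05], "hand": 0},
    {"translation": [0, 0, 0], "turn": [-0.0968, -0.0124, 0.05], "hand": 0},
    {"translation": [0, 0, 0], "turn": [-0.0968, -0.0124, 0.05], "hand": 0},
    {"translation": [0, 0, 0], "turn": [0, 0, 0], "hand": 0},
    {"translation": [0, 0, 0], "turn": [0, 0, 0], "hand": 0},
  ],
)

```text
time_s: 2.32
eef_pos: [532.9, 154.6, 291.2]
ee_rot: [0.24, 0.971, 0.013, 0.002]
force: [-0.0, -0.4, -0.5]
grip_width: 0.008
grip_force: 0.0
```

```bash
python3 - <<'E'
from h import *;import pickle
from rig import sense,capture
s=sense();c=capture("wrist");pickle.dump((s,c),open("w1.pkl","wb"))
cv2.imwrite("pics/w1.png",cv2.resize(c["image"],(800,600),interpolation=cv2.INTER_CUBIC))
E
```

```text
(no output)
```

View pics/w1.png

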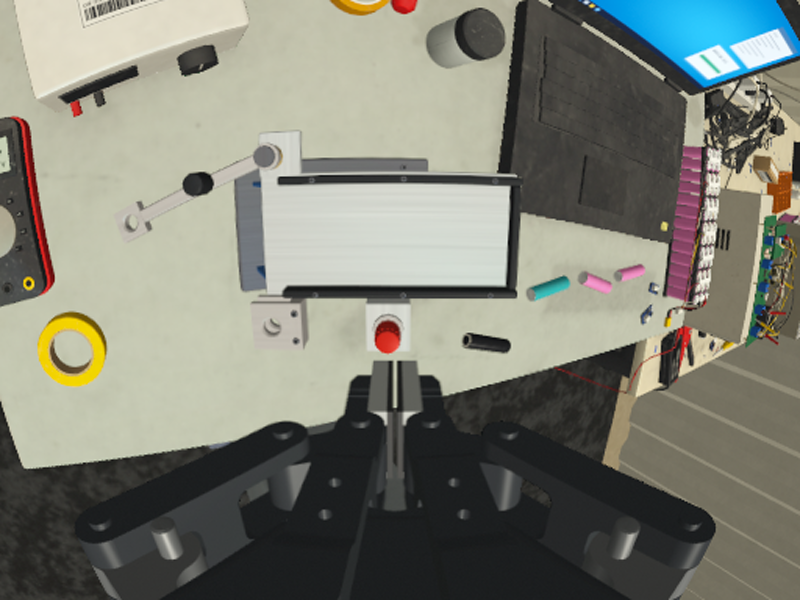

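The wrist view (800 px wide) shows the gate hinge at (267,156), knob at (198,184) and lug hole at (131,222). The fork hole is at (272,326) and the pin at (387,330). The deck rails run parallel to the picture rows, so the tool is well aligned with the deck.

```bash
python3 - <<'E'
from h import *;import pickle
np.set_printoptions(precision=2,suppress=True)
s,c=pickle.load(open("w1.pkl","rb"));T=toolT(s);P=cloud(c,T)
S=1/1.5625
def box(x0,x1,y0,y1): return slice(int(y0*S),int(y1*S)),slice(int(x0*S),int(x1*S))
q=P[box(290,505,190,285)].reshape(-1,3);q=q[~np.isnan(q[:,0])]
for k in range(4):
    ce=q.mean(0);v=np.linalg.svd(q-ce,full_matrices=False)[2];r=(q-ce)@v[2];q=q[abs(r)<2.5*r.std()+.2]
N=v[2]*np.sign(v[2,2]);print("plane",ce,N,"tilt",np.degrees(np.arccos(N[2])),r.std())
h=np.array([-N[0],-N[1],0]);dx=h-N*(h@N);dx/=np.linalg.norm(dx)
# impose 28 deg tilt, yaw from rails
D=(P-ce)@N
g=cv2.cvtColor(c["image"],cv2.COLOR_BGR2GRAY)
for nm,b in(("fork",(250,308,297,348)),("block",(365,412,300,350)),("knob",(184,214,170,200)),("lug",(115,148,203,240)),("hinge",(256,280,146,168)),("railN",(300,500,289,297)),("railF",(300,500,175,182))):
    z=D[box(*b)];print(nm,"z pct",np.nanpercentile(z,[5,25,50,75,95]))
def onplane(uv,z): # deck-plane offset z
    o,d=ray(c,uv,T);return plane(o,d,N,ce@N+z)
# rails dark mask
dk=(g<50)
def edge(rows,cols,which):
    pts=[]
    for x in cols:
        col=g[rows,x].astype(float);dg=np.diff(col);i=(np.argmax if which>0 else np.argmin)(dg);k=slice(max(i-1,0),i+2);w=np.abs(dg[k]);pts.append((x,rows.start+.5+(np.arange(len(dg))[k]*w).sum()/w.sum()))
    return np.array(pts)
F=edge(slice(108,125),range(190,325,5),+1);Nn=edge(slice(176,192),range(190,325,5),-1)
for nm,E in(("far inner",F),("near inner",Nn)):
    for z in(0,16):
        p=onplane(E,z);p3=p-p.mean(0);d=np.linalg.svd(p3)[2][0];d*=-np.sign(d[1]);print(nm,z,p.mean(0),"dir",d,"yaw",np.degrees(np.arctan2(d[0],-d[1])),"res",np.std(p3@np.cross(d,N)))
# end stop inner edge
e=[]
for y in range(125,180,5):
    row=g[y,318:336].astype(float);dg=np.diff(row);i=np.argmin(dg);k=slice(max(i-1,0),i+2);w=abs(dg[k]);e.append((318.5+(np.arange(len(dg))[k]*w).sum()/w.sum(),y))
for z in(0,12): print("endstop",z,onplane(np.array(e),z).mean(0),np.std(np.array(e)[:,0]))
pickle.dump((ce,N),open("pl.pkl","wb"))
H=hsv(c);m=(cv2.inRange(H,(0,130,60),(8,255,255))>0);m2=np.zeros_like(m);m2[box(360,415,300,360)]=m[box(360,415,300,360)]
ys,xs=np.nonzero(m2);print("red bbox",xs.min(),xs.max(),ys.min(),ys.max())
cv2.imwrite("pics/w1b.png",cv2.resize(c["image"][85:235,60:280],(800,545),interpolation=cv2.INTER_CUBIC))
E
```

```text
plane [559.67  63.21 118.18] [-0.01  0.47  0.88] tilt 27.975306047907047 0.7083807386908821
fork z pct [-62.16  15.98  21.28  21.94  22.85]
block z pct [-114.99   21.12   22.01   36.14   49.8 ]
knob z pct [-49.73 -39.08  35.09  41.43  42.51]
lug z pct [-20.42 -11.98  13.14  14.13  15.  ]
hinge z pct [ 9.2  13.99 17.89 18.67 19.61]
railN z pct [ 9.97 14.41 15.54 16.25 17.15]
railF z pct [14.19 15.09 15.71 16.34 17.38]
far inner 0 [596.71  62.89 118.98] dir [ 0.02 -0.88  0.47] yaw 1.472024588511871 res 0.08696612958522416
far inner 16 [597.    70.47 133.08] dir [ 0.02 -0.88  0.47] yaw 1.472024588511835 res 0.08261897674115716
near inner 0 [524.35  60.67 118.93] dir [ 0.02 -0.88  0.47] yaw 1.5132021943620744 res 0.05768807828710195
near inner 16 [528.26  68.36 133.03] dir [ 0.02 -0.88  0.47] yaw 1.5132021943620901 res 0.054804439624670284
endstop 0 [563.48  -6.38 155.19] 0.712183630279917
endstop 12 [564.94   1.9  164.4 ] 0.712183630279917
red bbox 240 255 206 225
```

View pics/w1b.png

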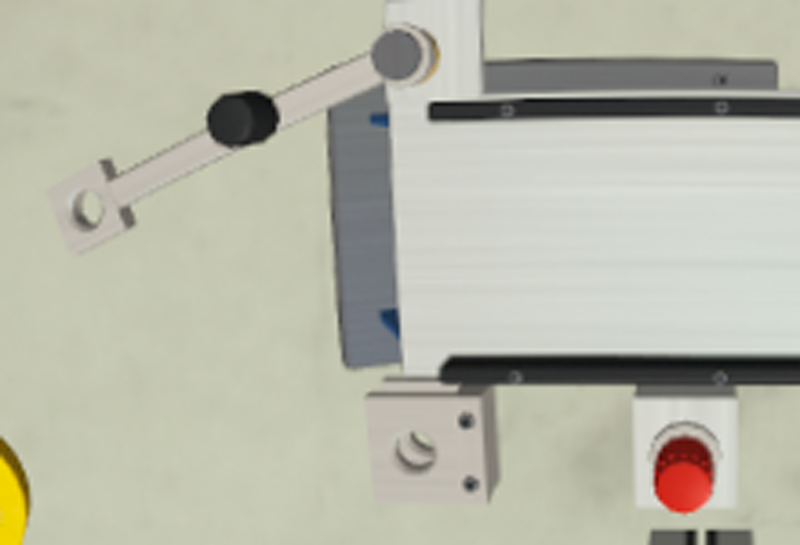

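The crop shows the fork hole centred at (416,451), hinge disc (397,54), knob top (236,119), lug hole (88,210), pin top (683,487) and collar around (685,455).

```bash
cat >> h.py <<'E'
a,b=np.radians(1.49),np.radians(28)
DX=np.array([np.cos(b)*np.sin(a),-np.cos(b)*np.cos(a),np.sin(b)]);DY=np.array([np.cos(a),np.sin(a),0]);DZ=np.cross(DX,DY)
RD=np.c_[DX,DY,DZ];RT=np.c_[DY,DX,-DZ]
E
python3 - <<'E'
from h import *;import pickle
np.set_printoptions(precision=2,suppress=True)
s,c=pickle.load(open("w1.pkl","rb"));T=toolT(s)
ce,N=pickle.load(open("pl.pkl","rb"));print("deck z of plane ref",N,DZ)
# origin: centreline from rails, x from endstop=84
O=np.array([560.7,62,0]); 
es=np.array([563.48,-6.38,155.19]);rf=np.array([597.,70.47,133.08]);rn=np.array([524.35,60.67,118.93])
yc=((rf@DY)+(rn@DY))/2;xo=es@DX-84;zo=ce@DZ
O=RD@np.array([xo,yc,zo]);print("origin",O,"width",(rf-rn)@DY,"z check es",es@DZ-zo)
def pt(uv,z):
    uv=(np.array(uv)+.5)/(800/220)-.5+[60,85];o,d=ray(c,uv,T);return (plane(o,d,DZ,zo+z)[0]-O)@RD
for nm,uv,z in(("fork",(416,451),21.5),("hinge",(397,54),18.3),("knobtop",(236,119),42),("lug",(88,210),14),("pintop",(683,487),49.5),("collar",(685,455),25.5)):print(nm,pt(uv,z))
h=pt((397,54),18.3);l=pt((88,210),14);k=pt((236,119),42)
print("q lug",np.arctan2(-(l-h)[0],-(l-h)[1]),np.hypot(*(l-h)[:2]),"q knob",np.arctan2(-(k-h)[0],-(k-h)[1]),np.hypot(*(k-h)[:2]))
# triangulate pin with top/side views
d=pickle.load(open("c0.pkl","rb"))
print("pin red tri (top,side):",[(x-O)@RD if i==0 else x for i,x in enumerate(tri([ray(d["top"],(215.9,218.9)),ray(d["side"],(220.0,157.4))]))])
E
```

```text
deck z of plane ref [-0.01  0.47  0.88] [-0.01  0.47  0.88]
origin [560.62  67.75 115.78] width 72.88025972521429 z check es -0.02685985788203027
fork [-81.48 -60.51  21.5 ]
hinge [-81.95  56.48  18.3 ]
knobtop [-122.23   41.08   42.  ]
lug [-191.21   15.78   14.  ]
pintop [ -0.56 -60.15  49.5 ]
collar [ -0.47 -59.59  25.5 ]
q lug 1.2142803171020267 116.58808776164476 q knob 1.205842828259936 43.121784468488734
pin red tri (top,side): [array([ -1.73, -62.1 ,  37.02]), [1.72, 1.72]]
```

```bash
cat >> h.py <<'E'
O=np.array([560.62,67.75,115.6])+.25*DX+.5*DY
def W(x,y,z): return O+RD@np.array([x,y,z])
def dk(p): return (np.asarray(p)-O)@RD
E
python3 - <<'E'
from h import *
from rig import sense
s=sense();print(dk(s["eef_pos"]));plan(s,RT,W(-124,40.2,85));plan(s,RT,W(-124,40.2,40))
E
```

```text
[  5.74431869 -25.82025131 196.44378972]
shift total [  66.1 -129.2  112. ] rows 5 each [ 13.23 -25.84  22.4 ] | turn total [-0.0048  0.0011 -0.0001] rows 1 each [-0.0048  0.0011 -0.0001] shift first
shift total [  66.2 -129.   157. ] rows 6 each [ 11.03 -21.5   26.17] | turn total [-0.0048  0.0011 -0.0001] rows 1 each [-0.0048  0.0011 -0.0001] shift first
```

>>> move_arm(
  grip_force=25,
  moves=[
    {"translation": [13.2, -25.8, 22.4], "turn": [-0.0048, 0.001, 0], "hand": 0.5},
    {"translation": [13.2, -25.8, 22.4], "turn": [0, 0, 0], "hand": 0.5},
    {"translation": [13.2, -25.8, 22.4], "turn": [0, 0, 0], "hand": 0.5},
    {"translation": [13.2, -25.8, 22.4], "turn": [0, 0, 0], "hand": 0.5},
    {"translation": [13.2, -25.8, 22.4], "turn": [0, 0, 0], "hand": 0.5},
    {"translation": [0, 0, 15], "turn": [0, 0, 0], "hand": 0.5},
    {"translation": [0, 0, 15], "turn": [0, 0, 0], "hand": 0.5},
    {"translation": [0, 0, 12], "turn": [0, 0, 0], "hand": 0.5},
    {"translation": [0, 0, 0], "turn": [0, 0, 0], "hand": 0.5},
    {"translation": [0, 0, 0], "turn": [0, 0, 0], "hand": 0.5},
  ],
)

```text
time_s: 3.2
eef_pos: [598.4, 196.0, 96.2]
ee_rot: [0.243, 0.97, 0.011, 0.003]
force: [0.3, 0.4, 1.0]
grip_width: 0.501
grip_force: 0.0
```

```bash
python3 - <<'E'
from h import *;import pickle
from rig import sense,capture
s=sense();print(s["force"],dk(s["eef_pos"]));plan(s,RT,W(-124,40.2,40))
c=capture("wrist");pickle.dump((s,c),open("w2.pkl","wb"))
cv2.imwrite("pics/w2.png",cv2.resize(c["image"][130:370,120:400],(700,600),interpolation=cv2.INTER_CUBIC))
E
```

```text
[0.27056084 0.36127701 0.95378311] [-121.69042592   40.63484824   42.63886909]
shift total [-0.4 -2.3  2.6] rows 1 each [-0.44 -2.31  2.64] | turn total [ 0.0017  0.0003 -0.003 ] rows 1 each [ 0.0017  0.0003 -0.003 ] shift first
```

View pics/w2.png

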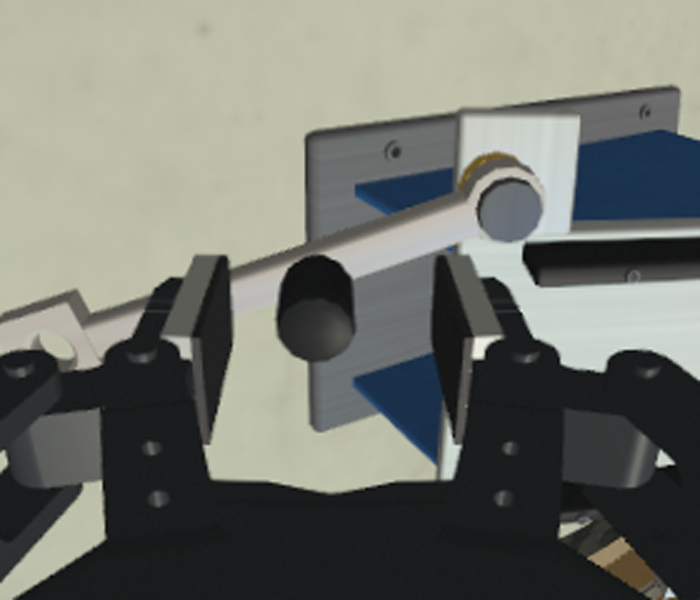

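The knob stands midway between the pads, slightly left of centre. I'll lower a little, close on it and follow the arc.

>>> move_arm(
  grip_force=25,
  moves=[
    {"translation": [-0.4, -2.3, 2.6], "turn": [0.0017, 0, -0.003], "hand": 0.5},
    {"translation": [0, 0, 0], "turn": [0, 0, 0], "hand": 0.12},
    {"translation": [0, 0, 0], "turn": [0, 0, 0], "hand": 0.12},
    {"translation": [0, 0, 0], "turn": [0, 0, 0], "hand": 0.12},
    {"translation": [0, 0, 0], "turn": [0, 0, 0], "hand": 0.12},
    {"translation": [0, 0, 0], "turn": [0, 0, 0], "hand": 0.12},
  ],
)

```text
time_s: 3.75
eef_pos: [597.8, 197.8, 92.7]
ee_rot: [0.242, 0.97, 0.013, 0.003]
force: [-0.8, 1.0, 3.5]
grip_width: 0.173
grip_force: 24.8
```

```bash
python3 - <<'E'
from h import *
from rig import sense
s=sense();print(s["force"],dk(s["eef_pos"]),s["grip_width"],s["grip_force"])
E
```

```text
[-0.7503846   0.97003429  3.50359069] [-124.88124168   40.09725435   40.35766763] 0.1730698736085223 24.81042444705963
```

>>> move_arm(
  moves=[
    {"translation": [-8.4, 4.2, 0], "turn": [0, 0, 0], "hand": 0.12},
    {"translation": [-7.0, 5.6, 0], "turn": [0, 0, 0], "hand": 0.12},
    {"translation": [-5.8, 6.9, 0], "turn": [0, 0, 0], "hand": 0.12},
    {"translation": [-4.3, 7.9, 0], "turn": [0, 0, 0], "hand": 0.12},
    {"translation": [-2.7, 8.6, 0], "turn": [0, 0, 0], "hand": 0.12},
    {"translation": [0, 0, 0], "turn": [0, 0, 0], "hand": 0.12},
  ],
)

```text
time_s: 4.25
eef_pos: [566.6, 168.8, 107.2]
ee_rot: [0.241, 0.97, 0.013, -0.001]
force: [-19.8, 9.8, 7.4]
grip_width: 0.175
grip_force: 26.0
```

```bash
python3 - <<'E'
from h import *
from rig import sense
s=sense();print(s["force"]@RD,dk(s["eef_pos"]),s["grip_width"],s["grip_force"])
E
```

```text
[ -5.57570188 -19.57980376  11.3815757 ] [-93.22674072   8.09424765  39.91541571] 0.1753741269837016 26.044769883155823
```

>>> move_arm(
  moves=[
    {"translation": [0, 0, 0], "turn": [0, 0, 0], "hand": 0.3},
    {"translation": [0, 0, 0], "turn": [0, 0, 0], "hand": 0.3},
    {"translation": [0, 0, 0], "turn": [0, 0, 0], "hand": 0.3},
  ],
)

```text
time_s: 4.5
eef_pos: [570.6, 167.4, 107.8]
ee_rot: [0.242, 0.97, 0.013, 0.003]
force: [-0.2, 0.5, -0.3]
grip_width: 0.306
grip_force: 0.0
```

```bash
python3 - <<'E'
from h import *;import pickle
from rig import sense,capture
s=sense();print(s["force"]@RD,dk(s["eef_pos"]),s["grip_width"]);plan(s,RT,W(-82,11,40))
c=capture("wrist");pickle.dump((s,c),open("w3.pkl","wb"))
cv2.imwrite("pics/w3.png",cv2.resize(c["image"][100:340,120:400],(700,600),interpolation=cv2.INTER_CUBIC))
E
```

```text
[-0.59573776 -0.18282097 -0.03421279] [-91.63828098  12.02376437  39.78422127] 0.3061688473325761
shift total [-1.   9.6 -0.2] rows 1 each [-1.03  9.64 -0.21] | turn total [ 0.0011 -0.0004  0.0008] rows 1 each [ 0.0011 -0.0004  0.0008] shift first
```

View pics/w3.png

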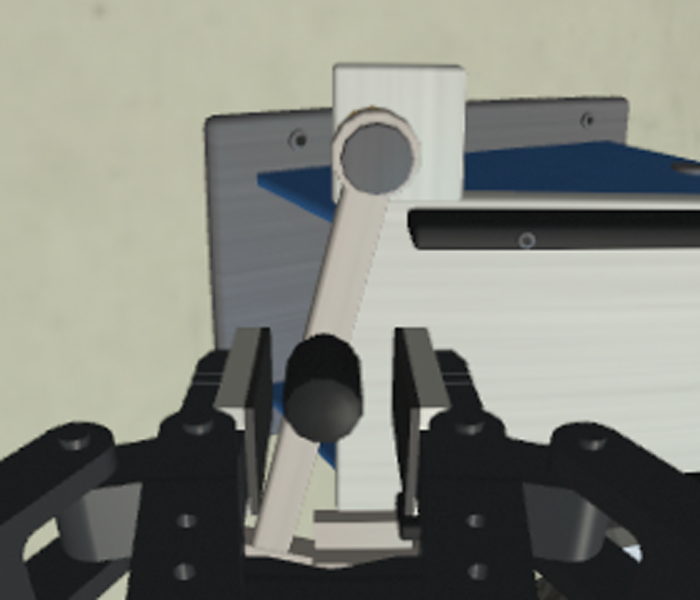

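The gate is almost closed (about 0.25 rad) and the released knob stands between the pads at (323,400). I'll push uphill with the lower finger.

>>> move_arm(
  moves=[
    {"translation": [-0.8, 7, 0], "turn": [0, 0, 0], "hand": 0.3},
    {"translation": [0, 5, 0], "turn": [0, 0, 0], "hand": 0.3},
    {"translation": [0, 3, 0], "turn": [0, 0, 0], "hand": 0.3},
    {"translation": [0, 1.5, 0], "turn": [0, 0, 0], "hand": 0.3},
    {"translation": [0, 0, 0], "turn": [0, 0, 0], "hand": 0.3},
  ],
)

```text
time_s: 4.97
eef_pos: [569.5, 154.5, 114.4]
ee_rot: [0.24, 0.971, 0.013, 0.003]
force: [-0.4, 13.8, -7.5]
grip_width: 0.302
grip_force: 7.7
```

```bash
python3 - <<'E'
from h import *
from rig import sense
s=sense();print(s["force"]@RD,dk(s["eef_pos"]),s["grip_width"],s["grip_force"])
E
```

```text
[-15.67747632  -0.03892922  -0.15238139] [-77.19828234  10.66069242  39.54947481] 0.30193655524645163 7.657343745231628
```

>>> move_arm(
  moves=[
    {"translation": [0, 0, 0], "turn": [0, 0, 0], "hand": 0.3},
    {"translation": [0, -4, 0], "turn": [0, 0, 0], "hand": 0.35},
    {"translation": [0, 0, -20], "turn": [0, 0, 0], "hand": 0.35},
    {"translation": [0, 0, -40], "turn": [0, 0, 0], "hand": 0.5},
    {"translation": [-24, 26, 0], "turn": [0, 0, 0], "hand": 0.5},
    {"translation": [-24, 26, 0], "turn": [0, 0, 0], "hand": 0.5},
    {"translation": [-23.5, 26, 0], "turn": [0, 0, 0], "hand": 0.5},
    {"translation": [0, 0, 0], "turn": [0, 0, 0], "hand": 0.5},
    {"translation": [0, 0, 0], "turn": [0, 0, 0], "hand": 0.5},
  ],
)

```text
time_s: 5.72
eef_pos: [499.5, 112.9, 204.8]
ee_rot: [0.243, 0.97, 0.012, 0.004]
force: [0.6, -0.2, -0.5]
grip_width: 0.5
grip_force: 0.0
```

```bash
python3 - <<'E'
from h import *;import pickle
from rig import sense,capture
s=sense();print(dk(s["eef_pos"]));plan(s,RT,W(-.4,-60.8,46.5))
c=capture("wrist");pickle.dump((s,c),open("w4.pkl","wb"))
cv2.imwrite("pics/w4.png",cv2.resize(c["image"][70:340,90:430],(756,600),interpolation=cv2.INTER_CUBIC))
E
```

```text
[  0.41886064 -60.44465501 100.67797428]
shift total [-0.4 -0.9 54.2] rows 2 each [-0.22 -0.45 27.09] | turn total [ 0.0013 -0.0016 -0.0015] rows 1 each [ 0.0013 -0.0016 -0.0015] shift first
```

View pics/w4.png

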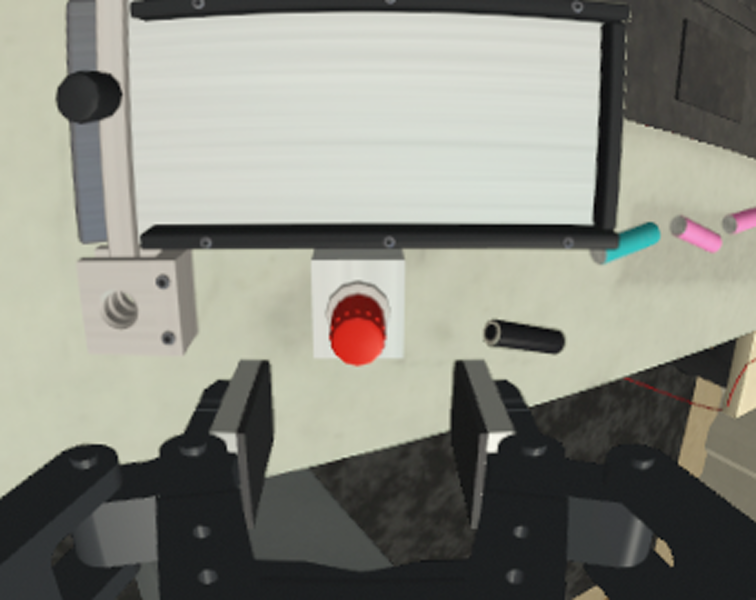

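The gate bar is shut with its lug in the fork (hole at (121,309)). The pin top is at (357,341), centred between the pads at x 262 and 462.

```bash
python3 - <<'E'
from h import *;import pickle
np.set_printoptions(precision=2,suppress=True)
s1,c1=pickle.load(open("w1.pkl","rb"));s4,c4=pickle.load(open("w4.pkl","rb"))
r1=lambda u:ray(c1,(np.array(u)+.5)/(800/220)-.5+[60,85],toolT(s1))
r4=lambda u:ray(c4,(np.array(u)+.5)/(756/340)-.5+[90,70],toolT(s4))
for nm,a,b,z in(("fork",(416,451),(121,309),21.5),("pintop",(683,487),(357.5,341),49.5)):
    x,e=tri([r1(a),r4(b)]);print(nm,"tri",dk(x),e,"view4 on plane",dk(plane(*r4(b),DZ,O@DZ+z)[0]))
E
```

```text
fork tri [-81.4  -60.82  22.55] [0.12, 0.12] view4 on plane [-81.85 -61.31  21.5 ]
pintop tri [ -0.87 -62.55  44.92] [0.06, 0.06] view4 on plane [ -0.87 -60.75  49.5 ]
```

>>> move_arm(
  grip_force=40,
  moves=[
    {"translation": [-0.4, -0.9, 25], "turn": [0, 0, 0], "hand": 0.5},
    {"translation": [0, 0, 20], "turn": [0, 0, 0], "hand": 0.5},
    {"translation": [0, 0, 9], "turn": [0, 0, 0], "hand": 0.5},
    {"translation": [0, 0, 0], "turn": [0, 0, 0], "hand": 0.4},
    {"translation": [0, 0, 0], "turn": [0, 0, 0], "hand": 0.1},
    {"translation": [0, 0, 0], "turn": [0, 0, 0], "hand": 0.1},
    {"translation": [0, 0, 0], "turn": [0, 0, 0], "hand": 0.1},
    {"translation": [0, 0, 0], "turn": [0, 0, 0], "hand": 0.1},
    {"translation": [0, 0, 0], "turn": [0, 0, 0], "hand": 0.1},
  ],
)

```text
time_s: 6.52
eef_pos: [500.3, 89.6, 156.1]
ee_rot: [0.242, 0.97, 0.013, 0.004]
force: [1.4, -0.4, 3.7]
grip_width: 0.164
grip_force: 39.5
```

```bash
python3 - <<'E'
from h import *
from rig import sense
s=sense();print(s["force"]@RD,dk(s["eef_pos"]),s["grip_width"],s["grip_force"]);plan(s,RT,W(-82,-61,90))
E
```

```text
[2.12941868 1.3425003  3.05072393] [ -1.91339315 -60.2214165   46.75165754] 0.1643363673163767 39.45376753807068
shift total [ -0.6 -80.  -43.3] rows 3 each [ -0.21 -26.68 -14.44] | turn total [ 0.0009 -0.0021  0.0006] rows 1 each [ 0.0009 -0.0021  0.0006] shift first
```

>>> move_arm(
  moves=[
    {"translation": [0, 0, -10], "turn": [0, 0, 0], "hand": 0.1},
    {"translation": [0, 0, -15], "turn": [0, 0, 0], "hand": 0.1},
    {"translation": [0, 0, -15], "turn": [0, 0, 0], "hand": 0.1},
    {"translation": [0, -27, 0], "turn": [0, 0, 0], "hand": 0.1},
    {"translation": [-0.4, -27, 0], "turn": [0, 0, 0], "hand": 0.1},
    {"translation": [0, -26, 0], "turn": [0, 0, 0], "hand": 0.1},
    {"translation": [0, 0, 0], "turn": [0, 0, 0], "hand": 0.1},
    {"translation": [0, 0, 0], "turn": [0, 0, 0], "hand": 0.1},
  ],
)

```text
time_s: 7.18
eef_pos: [496.5, 179.6, 152.6]
ee_rot: [0.243, 0.97, 0.014, 0.003]
force: [-0.0, 0.6, -0.0]
grip_width: 0.169
grip_force: 39.5
```

```bash
python3 - <<'E'
from h import *;import pickle
from rig import sense,capture
s=sense();print(s["force"]@RD,dk(s["eef_pos"]),s["grip_width"],s["grip_force"]);plan(s,RT,W(-82,-60.7,50))
c=capture("wrist");pickle.dump((s,c),open("w5.pkl","wb"))
cv2.imwrite("pics/w5.png",cv2.resize(c["image"][180:300,180:330],(750,600),interpolation=cv2.INTER_CUBIC))
E
```

```text
[-0.52966723 -0.00842094  0.27158371] [-83.04198988 -61.68515332  85.97584804] 0.16884636308371234 39.48528707027435
shift total [ 1.  1. 36.] rows 1 each [ 1.    1.   35.98] | turn total [0.0012 0.0004 0.0032] rows 1 each [0.0012 0.0004 0.0032] shift first
```

View pics/w5.png

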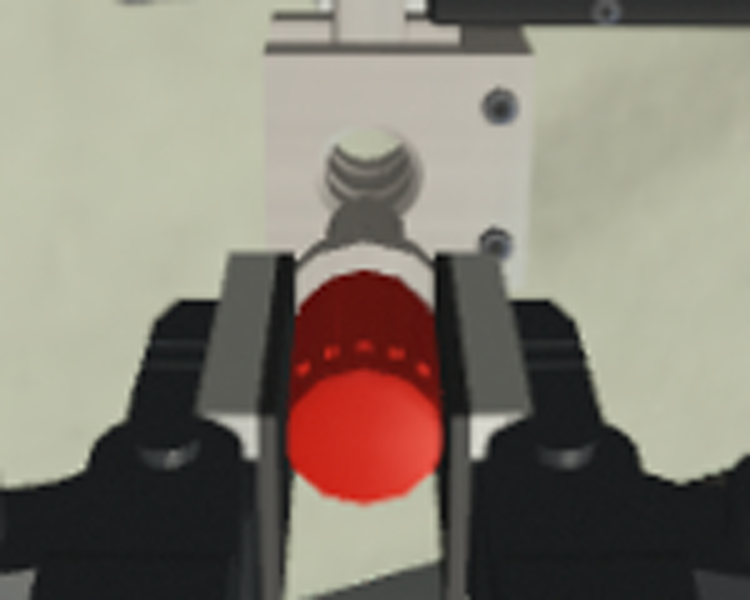

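The tip of the held pin is at (366,200), just below and in front of the fork hole at about (371,172). The pin stands upright between the pads.

```bash
python3 - <<'E'
from h import *;import pickle
np.set_printoptions(precision=2,suppress=True)
s,c=pickle.load(open("w5.pkl","rb"));r=lambda u:ray(c,(np.array(u)+.5)/5-.5+[180,180],toolT(s))
p=lambda u,z:dk(plane(*r(u),DZ,O@DZ+z)[0])
zo=dk(s["eef_pos"])[2]-25.25
print("hole",p((371,172),21.5),p((371,128),21.5),p((371,216),21.5));print("tip far edge",p((366,198),zo-30),"collar far edge",p((366,243),zo+4),"top c",p((364,437),zo+28),"TCP",dk(s["eef_pos"]))
E
```

```text
hole [-82.18 -60.86  21.5 ] [-82.22 -54.57  21.5 ] [-82.15 -67.3   21.5 ]
tip far edge [-82.88 -61.03  30.73] collar far edge [-82.98 -52.84  64.73] top c [-83.17 -62.56  88.73] TCP [-83.04 -61.69  85.98]
```

>>> move_arm(
  moves=[
    {"translation": [1.6, 0.9, 0], "turn": [0, 0, 0], "hand": 0.1},
    {"translation": [0, 0, 6], "turn": [0, 0, 0], "hand": 0.1},
    {"translation": [0, 0, 6], "turn": [0, 0, 0], "hand": 0.1},
    {"translation": [0, 0, 4], "turn": [0, 0, 0], "hand": 0.1},
    {"translation": [0, 0, 0], "turn": [0, 0, 0], "hand": 0.1},
  ],
)

```text
time_s: 7.65
eef_pos: [498.4, 169.9, 138.2]
ee_rot: [0.242, 0.97, 0.013, 0.002]
force: [0.5, 1.5, -4.0]
grip_width: 0.168
grip_force: 39.3
```

```bash
python3 - <<'E'
from h import *
from rig import sense
s=sense();print(s["force"]@RD,dk(s["eef_pos"]),s["grip_width"],s["grip_force"])
E
```

```text
[-3.21580299  0.56592383 -2.85407666] [-81.22698569 -60.04454627  68.6173179 ] 0.16775355990653232 39.265984296798706
```

>>> move_arm(
  moves=[
    {"translation": [0, 0, 5], "turn": [0, 0, 0], "hand": 0.1},
    {"translation": [0, 0, 5], "turn": [0, 0, 0], "hand": 0.1},
    {"translation": [0, 0, 5], "turn": [0, 0, 0], "hand": 0.1},
    {"translation": [0, 0, 0], "turn": [0, 0, 0], "hand": 0.1},
  ],
)

```text
time_s: 7.98
eef_pos: [498.6, 163.1, 125.0]
ee_rot: [0.242, 0.97, 0.013, 0.002]
force: [1.4, 2.3, -4.9]
grip_width: 0.172
grip_force: 39.2
```

```bash
python3 - <<'E'
from h import *
from rig import sense
s=sense();print(s["force"]@RD,dk(s["eef_pos"]),s["grip_width"],s["grip_force"])
E
```

```text
[-4.27071847  1.41266991 -3.2832925 ] [-81.39738708 -59.99463756  53.76728744] 0.17230034301078798 39.18773174285889
```

Going in smoothly; 7 mm remain.

>>> move_arm(
  moves=[
    {"translation": [0, -0.4, 4], "turn": [0, 0, 0], "hand": 0.1},
    {"translation": [0, 0, 2.5], "turn": [0, 0, 0], "hand": 0.1},
    {"translation": [0, 0, 1.5], "turn": [0, 0, 0], "hand": 0.1},
    {"translation": [0, 0, 0], "turn": [0, 0, 0], "hand": 0.1},
  ],
)

```text
time_s: 8.32
eef_pos: [498.9, 159.9, 118.7]
ee_rot: [0.242, 0.97, 0.013, 0.003]
force: [-0.8, 3.3, -0.1]
grip_width: 0.167
grip_force: 39.8
```

```bash
python3 - <<'E'
from h import *
from rig import sense
s=sense();print(s["force"]@RD,dk(s["eef_pos"]),s["grip_width"],s["grip_force"])
E
```

```text
[-2.97920781 -0.7156548   1.41548806] [-81.52295336 -59.75931482  46.75295616] 0.16676971708421348 39.80548024177551
```

>>> move_arm(
  moves=[
    {"translation": [0, 0, 1.5], "turn": [0, 0, 0], "hand": 0.1},
    {"translation": [0, 0, 0], "turn": [0, 0, 0], "hand": 0.1},
  ],
)

```text
time_s: 8.48
eef_pos: [499.0, 159.8, 118.6]
ee_rot: [0.242, 0.97, 0.013, 0.004]
force: [-6.1, 8.6, 11.0]
grip_width: 0.173
grip_force: 41.0
```

```bash
python3 - <<'E'
from h import *
from rig import sense
s=sense();print(s["force"]@RD,dk(s["eef_pos"]),s["grip_width"],s["grip_force"])
E
```

```text
[-2.57251792 -5.9119326  13.8416841 ] [-81.51146295 -59.6692348   46.66135563] 0.17300612641391105 41.03521227836609
```

Pin seated: 14 N reaction at the expected depth. I'll release it, retreat and check.

>>> move_arm(
  moves=[
    {"translation": [0, 0, -1.5], "turn": [0, 0, 0], "hand": 0.4},
    {"translation": [0, 0, 0], "turn": [0, 0, 0], "hand": 0.4},
    {"translation": [0, 0, 0], "turn": [0, 0, 0], "hand": 0.4},
    {"translation": [0, 0, -30], "turn": [0, 0, 0], "hand": 0.5},
    {"translation": [0, 0, -40], "turn": [0, 0, 0], "hand": 0.5},
    {"translation": [0, 25, -25], "turn": [0, 0, 0], "hand": 0.5},
    {"translation": [0, 0, 0], "turn": [0, 0, 0], "hand": 0.5},
  ],
)

```text
time_s: 9.07
eef_pos: [500.5, 182.5, 220.5]
ee_rot: [0.242, 0.97, 0.012, 0.008]
force: [0.2, -0.3, 0.3]
grip_width: 0.501
grip_force: 0.0
```

```bash
python3 - <<'E'
from h import *;import pickle
from rig import sense,capture
np.set_printoptions(precision=2,suppress=True)
s=sense();c=capture("wrist");pickle.dump((s,c),open("w6.pkl","wb"));print(dk(s["eef_pos"]),s["force"])
cv2.imwrite("pics/w6.png",cv2.resize(c["image"][60:240,100:340],(800,600),interpolation=cv2.INTER_CUBIC))
P=cloud(c,toolT(s));Q=(P-O)@RD;H=hsv(c);m=cv2.inRange(H,(0,130,60),(8,255,255))>0
for a,ce,mm in blobs(m,30):
    q=Q[mm];q=q[~np.isnan(q[:,0])]
    if abs(np.median(q[:,0])+82)<40: print("red",a,ce,np.median(q,0),"top z",np.percentile(q[:,2],[50,90,97]))
a=np.radians(1.49);R0=np.c_[DY,[np.sin(a),-np.cos(a),0],[0,0,-1]]
plan(s,R0,[440,-350,230]);T=toolT(s)
print(T[:3,:3].T@(np.array([440,-350,230])-T[:3,3]))
E
```

```text
[-53.7  -57.64 147.26] [ 0.22 -0.27  0.28]
red 391 [218.31 201.75] [-81.06 -58.2   49.17] top z [49.17 50.32 51.02]
shift total [-75.  473.4 240. ] rows 14 each [-5.35 33.82 17.14] | turn total [ 0.49 -0.01 -0.  ] rows 5 each [ 0.1 -0.  -0. ] shift first
[-74.95 473.43 240.  ]
```

View pics/w6.png

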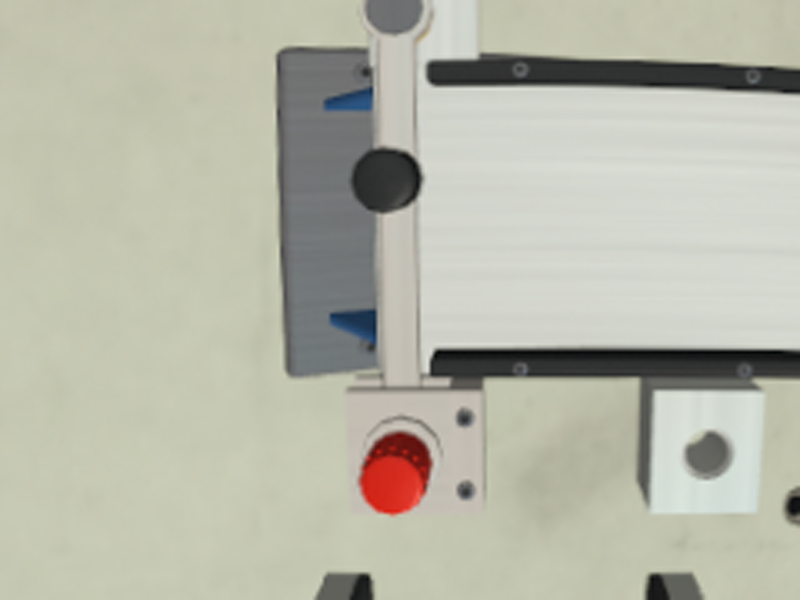

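The pin stands in the fork with its collar on the plate (top at 49 mm above the deck, expected 49.5), and the parking hole is empty at (708,455). Next I'll go to the pink cells.

>>> move_arm(
  moves=[
    {"translation": [-5.4, 33.8, 17.1], "turn": [0, 0, 0], "hand": 0.5},
    {"translation": [-5.4, 33.8, 17.1], "turn": [0, 0, 0], "hand": 0.5},
    {"translation": [-5.4, 33.8, 17.1], "turn": [0, 0, 0], "hand": 0.5},
    {"translation": [-5.4, 33.8, 17.1], "turn": [0, 0, 0], "hand": 0.5},
    {"translation": [-5.4, 33.8, 17.1], "turn": [0, 0, 0], "hand": 0.5},
    {"translation": [-5.4, 33.8, 17.1], "turn": [0, 0, 0], "hand": 0.5},
    {"translation": [-5.4, 33.8, 17.1], "turn": [0, 0, 0], "hand": 0.5},
    {"translation": [-5.4, 33.8, 17.1], "turn": [0, 0, 0], "hand": 0.5},
    {"translation": [-5.4, 33.8, 17.1], "turn": [0, 0, 0], "hand": 0.5},
    {"translation": [-5.4, 33.8, 17.1], "turn": [0, 0, 0], "hand": 0.5},
  ],
)

```text
time_s: 9.95
eef_pos: [453.5, -199.4, 221.5]
ee_rot: [0.242, 0.97, 0.013, 0.002]
force: [1.9, -0.1, 0.0]
grip_width: 0.498
grip_force: 0.0
```

>>> move_arm(
  moves=[
    {"translation": [-5.4, 33.8, 17.1], "turn": [0, 0, 0], "hand": 0.5},
    {"translation": [-5.4, 33.8, 17.1], "turn": [0, 0, 0], "hand": 0.5},
    {"translation": [-5.4, 33.8, 17.1], "turn": [0, 0, 0], "hand": 0.5},
    {"translation": [-5.4, 33.8, 17.1], "turn": [0, 0, 0], "hand": 0.5},
    {"translation": [0, 0, 0], "turn": [0.098, 0, 0], "hand": 0.5},
    {"translation": [0, 0, 0], "turn": [0.098, 0, 0], "hand": 0.5},
    {"translation": [0, 0, 0], "turn": [0.098, 0, 0], "hand": 0.5},
    {"translation": [0, 0, 0], "turn": [0.098, 0, 0], "hand": 0.5},
    {"translation": [0, 0, 0], "turn": [0.098, 0, 0], "hand": 0.5},
    {"translation": [0, 0, 0], "turn": [0, 0, 0], "hand": 0.5},
  ],
)

```text
time_s: 10.78
eef_pos: [436.2, -351.4, 224.2]
ee_rot: [-0.002, 1.0, 0.012, -0.001]
force: [-0.4, -0.8, 0.4]
grip_width: 0.502
grip_force: 0.0
```

```bash
cat > cells.py <<'E'
from h import *;import pickle
from rig import sense,capture
np.set_printoptions(precision=2,suppress=True)
def cells(s,c,h=9.):
    "pink cells: centroid/axis from mask outline cast on plane z=h"
    T=toolT(s);H=hsv(c);m=cv2.inRange(H,(150,70,60),(174,255,255));m=cv2.morphologyEx(m,cv2.MORPH_CLOSE,np.ones((3,3),np.uint8))
    out=[]
    for a,ce,mm in blobs(m>0,60):
        ys,xs=np.nonzero(mm);o,d=ray(c,np.c_[xs,ys],T);p=plane(o,d,np.array([0,0,1.]),h)[:,:2]
        (x,y),(w,l),an=cv2.minAreaRect(p.astype(np.float32))
        e=cv2.boxPoints(((x,y),(w,l),an));e1=e[1]-e[0];e2=e[2]-e[1];L=e1 if np.linalg.norm(e1)>np.linalg.norm(e2) else e2
        L=L/np.linalg.norm(L);L*=np.sign(L[0]) or 1
        if 50<max(w,l)<85 and min(w,l)<32: out.append((np.array([x,y]),np.degrees(np.arctan2(L[1],L[0])),(min(w,l),max(w,l)),ce))
    return out
E
python3 - <<'E'
from cells import *
s=sense();c=capture("wrist");pickle.dump((s,c),open("w7.pkl","wb"));print(s["eef_pos"],s["ee_rot"])
for o in cells(s,c): print(o)
P=cloud(c,toolT(s));H=hsv(c);m=cv2.inRange(H,(150,70,60),(174,255,255))
for a,ce,mm in blobs(m>0,60): print(ce,"depth top z",np.nanpercentile(P[mm][:,2],[50,90,97]))
E
```

```text
[ 436.22 -351.41  224.25] [-0.    1.    0.01 -0.  ]
(array([ 470.56, -310.62]), np.float32(72.49562), (17.642908096313477, 64.17123413085938), array([219.31, 139.22]))
(array([ 479.07, -398.94]), np.float32(-84.16778), (17.590370178222656, 63.9081916809082), array([295.92, 133.85]))
[408.48  32.53] depth top z [26.54 42.91 50.05]
[409.54  77.  ] depth top z [26.06 40.26 43.51]
[409.52  93.39] depth top z [26.26 40.52 53.16]
[408.77 110.12] depth top z [24.18 37.9  40.81]
[408.   126.91] depth top z [23.88 36.26 38.48]
[219.31 139.22] depth top z [17.32 18.85 19.33]
[295.92 133.84] depth top z [17.25 18.82 19.36]
[406.65 143.25] depth top z [22.75 34.83 37.29]
[416.23 152.28] depth top z [46.81 54.46 59.23]
[405.6  159.48] depth top z [22.54 33.84 36.14]
[413.94 177.75] depth top z [47.89 54.62 58.87]
[403.91 174.99] depth top z [21.78 32.93 36.83]
```

Both pink cells measure 18 x 64 mm on the z = 9 plane, tops at 18–19 mm by depth, and agree with the fixed cameras: A at (470.6, -310.6), axis 72.5°; B at (479.1, -398.9), axis -84.2°.

```bash
cat >> h.py <<'E'
def down(deg):
    a=np.radians(deg);return np.c_[[np.cos(a),np.sin(a),0],[np.sin(a),-np.cos(a),0],[0,0,-1]]
E
python3 - <<'E'
from h import *
from rig import sense
s=sense();print(np.round(s["joints"],3))
for tf in(0,1):plan(s,down(72.5),[470.6,-310.6,70],tf)
plan(s,down(72.5-180),[470.6,-310.6,70])
E
```

```text
[-0.886  0.411  1.429 -0.002  1.303  0.662]
shift total [ 35.6 -39.3 154.1] rows 4 each [ 8.89 -9.81 38.53] | turn total [-0.0016  0.0019 -1.2412] rows 11 each [-1.000e-04  2.000e-04 -1.128e-01] shift first
shift total [ 48.6  20.6 154.2] rows 4 each [12.14  5.15 38.55] | turn total [-0.0016  0.0019 -1.2412] rows 11 each [-1.000e-04  2.000e-04 -1.128e-01] turn first
shift total [ 35.6 -39.3 154.1] rows 4 each [ 8.89 -9.81 38.53] | turn total [2.1000e-03 1.8000e-03 1.9004e+00] rows 16 each [1.000e-04 1.000e-04 1.188e-01] shift first
```

>>> move_arm(
  grip_force=40,
  moves=[
    {"translation": [8.9, -9.8, 38.5], "turn": [0, 0, 0], "hand": 0.4},
    {"translation": [8.9, -9.8, 38.5], "turn": [0, 0, 0], "hand": 0.4},
    {"translation": [8.9, -9.8, 38.5], "turn": [0, 0, 0], "hand": 0.4},
    {"translation": [8.9, -9.8, 38.5], "turn": [0, 0, 0], "hand": 0.4},
    {"translation": [0, 0, 0], "turn": [0, 0, -0.1128], "hand": 0.4},
    {"translation": [0, 0, 0], "turn": [0, 0, -0.1128], "hand": 0.4},
    {"translation": [0, 0, 0], "turn": [0, 0, -0.1128], "hand": 0.4},
    {"translation": [0, 0, 0], "turn": [0, 0, -0.1128], "hand": 0.4},
    {"translation": [0, 0, 0], "turn": [0, 0, -0.1128], "hand": 0.4},
    {"translation": [0, 0, 0], "turn": [0, 0, -0.1128], "hand": 0.4},
  ],
)

```text
time_s: 11.67
eef_pos: [471.3, -308.4, 71.2]
ee_rot: [0.001, 0.938, 0.348, -0.001]
force: [0.1, -0.1, -0.1]
grip_width: 0.4
grip_force: 0.0
```

>>> move_arm(
  moves=[
    {"translation": [0, 0, 0], "turn": [0, 0, -0.1128], "hand": 0.4},
    {"translation": [0, 0, 0], "turn": [0, 0, -0.1128], "hand": 0.4},
    {"translation": [0, 0, 0], "turn": [0, 0, -0.1128], "hand": 0.4},
    {"translation": [0, 0, 0], "turn": [0, 0, -0.1128], "hand": 0.4},
    {"translation": [0, 0, 0], "turn": [0, 0, -0.1128], "hand": 0.4},
    {"translation": [0, 0, 0], "turn": [0, 0, 0], "hand": 0.4},
    {"translation": [0, 0, 0], "turn": [0, 0, 0], "hand": 0.4},
  ],
)

```text
time_s: 12.25
eef_pos: [471.4, -308.6, 71.4]
ee_rot: [0.0, 0.806, 0.591, -0.001]
force: [0.3, 0.6, -0.6]
grip_width: 0.396
grip_force: 0.0
```

```bash
python3 - <<'E'
from cells import *
s=sense();c=capture("wrist");print(s["eef_pos"],s["force"])
for o in cells(s,c): print(o)
plan(s,down(72.5),[470.6,-310.6,22])
E
```

```text
[ 471.39 -308.61   71.43] [ 0.3   0.55 -0.55]
(array([ 469.68, -313.54]), np.float32(72.28343), (17.567873001098633, 67.1789321899414), array([252.95, 221.06]))
shift total [-2.1 -0.1 49.4] rows 2 each [-1.04 -0.06 24.71] | turn total [-0.  0. -0.] rows 1 each [-0.  0. -0.] shift first
```

>>> move_arm(
  moves=[
    {"translation": [-3, -0.1, 25], "turn": [0, 0, 0], "hand": 0.4},
    {"translation": [0, 0, 18], "turn": [0, 0, 0], "hand": 0.4},
    {"translation": [0, 0, 6], "turn": [0, 0, 0], "hand": 0.4},
    {"translation": [0, 0, 0], "turn": [0, 0, 0], "hand": 0.1},
    {"translation": [0, 0, 0], "turn": [0, 0, 0], "hand": 0.1},
    {"translation": [0, 0, 0], "turn": [0, 0, 0], "hand": 0.1},
    {"translation": [0, 0, 0], "turn": [0, 0, 0], "hand": 0.1},
    {"translation": [0, 0, 0], "turn": [0, 0, 0], "hand": 0.1},
  ],
)

```text
time_s: 12.97
eef_pos: [470.9, -312.4, 23.5]
ee_rot: [0.0, 0.806, 0.592, -0.0]
force: [-0.7, -0.2, -0.1]
grip_width: 0.191
grip_force: 39.3
```

```bash
python3 - <<'E'
from h import *
from rig import sense
s=sense();print(s["eef_pos"],s["force"],s["grip_width"],s["grip_force"])
s2=dict(s);s2["eef_pos"]=s["eef_pos"]+[0,0,200];plan(s2,RT,W(-25,0,110));plan(s2,RT,W(-25,0,110),1)
E
```

```text
[ 470.8530965  -312.37291345   23.50477918] [-0.66236656 -0.21491939 -0.05896305] 0.19134643421471217 39.33192551136017
shift total [459.3 -51.2  22.1] rows 12 each [38.28 -4.27  1.84] | turn total [-0.4229 -0.3029  1.2153] rows 11 each [-0.0384 -0.0275  0.1105] shift first
shift total [ 100.1 -408.9 -192. ] rows 12 each [  8.34 -34.07 -16.  ] | turn total [-0.4229 -0.3029  1.2153] rows 11 each [-0.0384 -0.0275  0.1105] turn first
```

>>> move_arm(
  moves=[
    {"translation": [0, 0, -20], "turn": [0, 0, 0], "hand": 0.1},
    {"translation": [0, 0, -36], "turn": [0, 0, 0], "hand": 0.1},
    {"translation": [0, 0, -36], "turn": [0, 0, 0], "hand": 0.1},
    {"translation": [0, 0, -36], "turn": [0, 0, 0], "hand": 0.1},
    {"translation": [0, 0, -36], "turn": [0, 0, 0], "hand": 0.1},
    {"translation": [0, 0, -36], "turn": [0, 0, 0], "hand": 0.1},
    {"translation": [38.3, -4.3, 1.8], "turn": [0, 0, 0], "hand": 0.1},
    {"translation": [38.3, -4.3, 1.8], "turn": [0, 0, 0], "hand": 0.1},
    {"translation": [38.3, -4.3, 1.8], "turn": [0, 0, 0], "hand": 0.1},
    {"translation": [38.3, -4.3, 1.8], "turn": [0, 0, 0], "hand": 0.1},
  ],
)

```text
time_s: 13.8
eef_pos: [499.9, -159.2, 216.1]
ee_rot: [0.0, 0.806, 0.592, 0.0]
force: [0.5, -0.1, -0.4]
grip_width: 0.188
grip_force: 39.4
```

>>> move_arm(
  moves=[
    {"translation": [38.3, -4.3, 1.8], "turn": [0, 0, 0], "hand": 0.1},
    {"translation": [38.3, -4.3, 1.8], "turn": [0, 0, 0], "hand": 0.1},
    {"translation": [38.3, -4.3, 1.8], "turn": [0, 0, 0], "hand": 0.1},
    {"translation": [38.3, -4.3, 1.8], "turn": [0, 0, 0], "hand": 0.1},
    {"translation": [38.3, -4.3, 1.8], "turn": [0, 0, 0], "hand": 0.1},
    {"translation": [38.3, -4.3, 1.8], "turn": [0, 0, 0], "hand": 0.1},
    {"translation": [38.3, -4.3, 1.8], "turn": [0, 0, 0], "hand": 0.1},
    {"translation": [38.3, -4.3, 1.8], "turn": [0, 0, 0], "hand": 0.1},
  ],
)

```text
time_s: 14.47
eef_pos: [558.6, 143.9, 201.7]
ee_rot: [0.0, 0.806, 0.592, 0.0]
force: [1.5, -0.8, -0.8]
grip_width: 0.188
grip_force: 39.4
```

>>> move_arm(
  moves=[
    {"translation": [0, 0, 0], "turn": [-0.0384, -0.0275, 0.1105], "hand": 0.1},
    {"translation": [0, 0, 0], "turn": [-0.0384, -0.0275, 0.1105], "hand": 0.1},
    {"translation": [0, 0, 0], "turn": [-0.0384, -0.0275, 0.1105], "hand": 0.1},
    {"translation": [0, 0, 0], "turn": [-0.0384, -0.0275, 0.1105], "hand": 0.1},
    {"translation": [0, 0, 0], "turn": [-0.0384, -0.0275, 0.1105], "hand": 0.1},
    {"translation": [0, 0, 0], "turn": [-0.0384, -0.0275, 0.1105], "hand": 0.1},
    {"translation": [0, 0, 0], "turn": [-0.0384, -0.0275, 0.1105], "hand": 0.1},
    {"translation": [0, 0, 0], "turn": [-0.0384, -0.0275, 0.1105], "hand": 0.1},
    {"translation": [0, 0, 0], "turn": [-0.0384, -0.0275, 0.1105], "hand": 0.1},
    {"translation": [0, 0, 0], "turn": [-0.0384, -0.0275, 0.1105], "hand": 0.1},
  ],
)

```text
time_s: 15.3
eef_pos: [558.5, 142.0, 201.8]
ee_rot: [0.223, 0.973, 0.067, 0.003]
force: [-0.1, 0.6, -0.4]
grip_width: 0.189
grip_force: 39.5
```

>>> move_arm(
  moves=[
    {"translation": [0, 0, 0], "turn": [-0.0384, -0.0275, 0.1105], "hand": 0.1},
    {"translation": [0, 0, 0], "turn": [0, 0, 0], "hand": 0.1},
    {"translation": [0, 0, 0], "turn": [0, 0, 0], "hand": 0.1},
  ],
)

```text
time_s: 15.55
eef_pos: [558.7, 142.2, 201.1]
ee_rot: [0.241, 0.971, 0.015, 0.003]
force: [0.6, -0.2, -0.8]
grip_width: 0.192
grip_force: 39.5
```

```bash
cat > held.py <<'E'
from cells import *
s=sense();c=capture("wrist");pickle.dump((s,c),open("wh.pkl","wb"));print(dk(s["eef_pos"]),s["force"],s["grip_width"])
H=hsv(c);m=cv2.inRange(H,(150,70,60),(174,255,255));T=toolT(s)
z=dk(s["eef_pos"])[2]-13.5
for a,ce,mm in sorted(blobs(m>0,60),key=lambda b:-b[0])[:3]:
    ys,xs=np.nonzero(mm);o,d=ray(c,np.c_[xs,ys],T)
    for h in(0,9): # axis height and top line of the held cell
        p=plane(o,d,DZ,O@DZ+z+h);q=np.array([dk(x) for x in p]);print(a,ce,"h",h,"x",q[:,0].min(),q[:,0].max(),"y",q[:,1].min(),q[:,1].max(),"midy",(q[:,1].min()+q[:,1].max())/2)
E
python3 held.py; python3 - <<'E'
from h import *
from rig import sense
s=sense();plan(s,RT,W(-25,0,23.5))
E
```

```text
[-25.84  -0.51 110.45] [ 0.57 -0.16 -0.75] 0.19226108336450445
3761 [252.49 249.53] h 0 x -35.12129890921875 -16.74288672476638 y -39.134602566948544 30.146312278803457 midy -4.494145144072544
3761 [252.49 249.53] h 9 x -34.51840313069943 -17.34037953768255 y -31.972904583716602 32.782917509169124 midy 0.40500646272626106
1468 [464.71 160.67] h 0 x 87.47535506352297 101.30865423381687 y 18.298149148495334 81.1594212170752 midy 49.72878518278527
1468 [464.71 160.67] h 9 x 80.07083304663877 93.00060832491862 y 21.708618829627913 80.46409802138453 midy 51.08635842550622
107 [431.27 194.86] h 0 x 67.23740651297473 77.26707177351986 y 26.030939364913582 32.383087813652935 midy 29.207013589283257
107 [431.27 194.86] h 9 x 61.15472896830714 70.52930522367367 y 28.93634075926541 34.87359773357021 midy 31.904969246417807
shift total [ 0.5  0.8 87. ] rows 3 each [ 0.18  0.25 29.  ] | turn total [-0.0029 -0.0002  0.0038] rows 1 each [-0.0029 -0.0002  0.0038] shift first
```

>>> move_arm(
  moves=[
    {"translation": [0.3, 15.8, 20], "turn": [-0.003, 0, 0.004], "hand": 0.1},
    {"translation": [0, 0, 30], "turn": [0, 0, 0], "hand": 0.1},
    {"translation": [0, 0, 20], "turn": [0, 0, 0], "hand": 0.1},
    {"translation": [0, 0, 8], "turn": [0, 0, 0], "hand": 0.1},
    {"translation": [0, 0, 5], "turn": [0, 0, 0], "hand": 0.1},
    {"translation": [0, 0, 0], "turn": [0, 0, 0], "hand": 0.1},
  ],
)

```text
time_s: 16.1
eef_pos: [560.3, 88.7, 135.5]
ee_rot: [0.242, 0.97, 0.011, 0.003]
force: [0.3, -0.2, -0.5]
grip_width: 0.193
grip_force: 39.5
```

```bash
python3 held.py
```

```text
[-9.42 -0.26 27.39] [ 0.28 -0.19 -0.5 ] 0.19259506057928
3794 [252.48 250.02] h 0 x -18.889473889991578 -0.21356662933300274 y -38.925597087010296 30.365253305079424 midy -4.280171890965436
3794 [252.48 250.02] h 9 x -18.271759139727656 -0.8161457842141591 y -31.752411943077234 33.01093671987798 midy 0.6292623884003739
1782 [481.01 165.52] h 0 x 117.53547877331837 134.6557529453786 y 10.303945589470985 83.24800177865055 midy 46.775973684060766
1782 [481.01 165.52] h 9 x 109.23911315676462 125.24073933304113 y 14.260445726205607 82.43829773896339 midy 48.349371732584494
132 [446.07 205.27] h 0 x 94.87429368823214 107.79784884925498 y 18.07333282822523 26.449517931084085 midy 22.261425379654657
132 [446.07 205.27] h 9 x 88.05862219040259 100.1377452509821 y 21.522176990776643 29.35105761804959 midy 25.43661730441312
```

>>> move_arm(
  moves=[
    {"translation": [-0.4, 0, 2], "turn": [0, 0, 0], "hand": 0.1},
    {"translation": [0, 0, 1.5], "turn": [0, 0, 0], "hand": 0.1},
    {"translation": [0, 0, 0], "turn": [0, 0, 0], "hand": 0.1},
  ],
)

```text
time_s: 16.4
eef_pos: [560.0, 87.5, 132.6]
ee_rot: [0.243, 0.97, 0.011, 0.004]
force: [0.1, 1.2, 0.3]
grip_width: 0.193
grip_force: 39.5
```

```bash
python3 - <<'E'
from h import *
from rig import sense
s=sense();print(s["force"]@RD,dk(s["eef_pos"]))
E
```

```text
[-0.93889512  0.18026846  0.84861087] [-9.74259906 -0.60480149 24.27936113]
```

>>> move_arm(
  moves=[
    {"translation": [0, 0, 0.4], "turn": [0, 0, 0], "hand": 0.22},
    {"translation": [0, 0, 0], "turn": [0, 0, 0], "hand": 0.26},
    {"translation": [0, 0, 0], "turn": [0, 0, 0], "hand": 0.3},
    {"translation": [0, 0, 0], "turn": [0, 0, 0], "hand": 0.3},
    {"translation": [0, 0, -12], "turn": [0, 0, 0], "hand": 0.3},
    {"translation": [0, 0, -12], "turn": [0, 0, 0], "hand": 0.3},
    {"translation": [0, 0, -30], "turn": [0, 0, 0], "hand": 0.3},
    {"translation": [0, 0, -40], "turn": [0, 0, 0], "hand": 0.3},
    {"translation": [0, 20, -35], "turn": [0, 0, 0], "hand": 0.4},
    {"translation": [0, 0, 0], "turn": [0, 0, 0], "hand": 0.4},
  ],
)

```text
time_s: 17.23
eef_pos: [560.6, 131.2, 263.1]
ee_rot: [0.242, 0.97, 0.01, 0.01]
force: [0.6, -1.3, 1.3]
grip_width: 0.402
grip_force: 0.0
```

```bash
cat > chk.py <<'E'
from cells import *
s=sense();c=capture("wrist");pickle.dump((s,c),open("wc.pkl","wb"));T=toolT(s);print(dk(s["eef_pos"]),s["force"])
H=hsv(c);m=cv2.inRange(H,(150,70,60),(174,255,255))
for a,ce,mm in blobs(m>0,60):
    ys,xs=np.nonzero(mm);o,d=ray(c,np.c_[xs,ys],T);q=(plane(o,d,DZ,O@DZ+9)-O)@RD
    if abs(np.median(q[:,1]))<40 and -120<np.median(q[:,0])<100:
        r=cv2.minAreaRect(q[:,:2].astype(np.float32));print("on deck",a,"rect",r,"depth z",np.nanpercentile(((cloud(c,T)[mm]-O)@RD)[:,2],[50,90]))
print("table:",cells(s,c))
E
python3 chk.py; python3 - <<'E'
from h import *
from rig import sense
s=sense();print(s["joints"]);plan(s,down(-84.2),[479,-399,220]);plan(s,down(95.8),[479,-399,220]);s2=dict(s);s2["eef_pos"]=np.array([479,-399,220.])
plan(s2,down(-84.2),[479,-399,70],1)
E
```

```text
[ 13.02   1.15 160.  ] [ 0.57 -1.33  1.29]
on deck 1110 rect ((-69.98194885253906, -2.6790428161621094), (66.61650085449219, 18.410202026367188), 89.21484375) depth z [16.81 18.45]
table: [(array([ 480.36, -407.6 ]), np.float32(-83.68254), (19.05739402770996, 67.44446563720703), array([406.23, 189.86]))]
[ 0.21712616  0.50576863  1.26551273 -0.48311282  1.47576067  1.83945695]
shift total [-93.6 447.8 281.8] rows 14 each [-6.68 31.99 20.13] | turn total [ 0.3872 -0.3715  1.4585] rows 13 each [ 0.0298 -0.0286  0.1122] shift first
shift total [-93.6 447.8 281.8] rows 14 each [-6.68 31.99 20.13] | turn total [ 0.3795  0.3956 -1.6147] rows 14 each [ 0.0271  0.0283 -0.1153] shift first
shift total [  0.   0. 150.] rows 4 each [ 0.   0.  37.5] | turn total [ 0.3872 -0.3715  1.4585] rows 13 each [ 0.0298 -0.0286  0.1122] turn first
```

Cell A is at the gate (x ≈ -70, crosswise within 1°). I'll fetch cell B the same way.

>>> move_arm(
  moves=[
    {"translation": [-6.7, 32, 20.1], "turn": [0, 0, 0], "hand": 0.4},
    {"translation": [-6.7, 32, 20.1], "turn": [0, 0, 0], "hand": 0.4},
    {"translation": [-6.7, 32, 20.1], "turn": [0, 0, 0], "hand": 0.4},
    {"translation": [-6.7, 32, 20.1], "turn": [0, 0, 0], "hand": 0.4},
    {"translation": [-6.7, 32, 20.1], "turn": [0, 0, 0], "hand": 0.4},
    {"translation": [-6.7, 32, 20.1], "turn": [0, 0, 0], "hand": 0.4},
    {"translation": [-6.7, 32, 20.1], "turn": [0, 0, 0], "hand": 0.4},
    {"translation": [-6.7, 32, 20.1], "turn": [0, 0, 0], "hand": 0.4},
    {"translation": [-6.7, 32, 20.1], "turn": [0, 0, 0], "hand": 0.4},
    {"translation": [-6.7, 32, 20.1], "turn": [0, 0, 0], "hand": 0.4},
  ],
)

```text
time_s: 18.12
eef_pos: [499.3, -250.0, 227.4]
ee_rot: [0.242, 0.97, 0.011, 0.003]
force: [-0.1, -0.1, 0.1]
grip_width: 0.401
grip_force: 0.0
```

>>> move_arm(
  moves=[
    {"translation": [-6.7, 32, 20.1], "turn": [0, 0, 0], "hand": 0.4},
    {"translation": [-6.7, 32, 20.1], "turn": [0, 0, 0], "hand": 0.4},
    {"translation": [-6.7, 32, 20.1], "turn": [0, 0, 0], "hand": 0.4},
    {"translation": [-6.7, 32, 20.1], "turn": [0, 0, 0], "hand": 0.4},
    {"translation": [0, 0, 0], "turn": [0.0271, 0.0283, -0.1153], "hand": 0.4},
    {"translation": [0, 0, 0], "turn": [0.0271, 0.0283, -0.1153], "hand": 0.4},
    {"translation": [0, 0, 0], "turn": [0.0271, 0.0283, -0.1153], "hand": 0.4},
    {"translation": [0, 0, 0], "turn": [0.0271, 0.0283, -0.1153], "hand": 0.4},
    {"translation": [0, 0, 0], "turn": [0.0271, 0.0283, -0.1153], "hand": 0.4},
    {"translation": [0, 0, 0], "turn": [0.0271, 0.0283, -0.1153], "hand": 0.4},
  ],
)

```text
time_s: 18.95
eef_pos: [476.4, -399.4, 216.6]
ee_rot: [0.148, 0.921, 0.361, 0.001]
force: [-0.5, -0.0, 0.0]
grip_width: 0.397
grip_force: 0.0
```

>>> move_arm(
  moves=[
    {"translation": [0, 0, 0], "turn": [0.0271, 0.0283, -0.1153], "hand": 0.4},
    {"translation": [0, 0, 0], "turn": [0.0271, 0.0283, -0.1153], "hand": 0.4},
    {"translation": [0, 0, 0], "turn": [0.0271, 0.0283, -0.1153], "hand": 0.4},
    {"translation": [0, 0, 0], "turn": [0.0271, 0.0283, -0.1153], "hand": 0.4},
    {"translation": [0, 0, 0], "turn": [0.0271, 0.0283, -0.1153], "hand": 0.4},
    {"translation": [0, 0, 0], "turn": [0.0271, 0.0283, -0.1153], "hand": 0.4},
    {"translation": [0, 0, 0], "turn": [0.0271, 0.0283, -0.1153], "hand": 0.4},
    {"translation": [0, 0, 0], "turn": [0.0271, 0.0283, -0.1153], "hand": 0.4},
    {"translation": [0, 0, 0], "turn": [0, 0, 0], "hand": 0.4},
    {"translation": [0, 0, 0], "turn": [0, 0, 0], "hand": 0.4},
  ],
)

```text
time_s: 19.78
eef_pos: [476.8, -399.6, 216.5]
ee_rot: [-0.003, 0.672, 0.74, -0.003]
force: [-0.3, 0.4, 0.4]
grip_width: 0.398
grip_force: 0.0
```

```bash
python3 - <<'E'
from cells import *
s=sense();c=capture("wrist");print(s["eef_pos"],s["joints"])
for o in cells(s,c): print(o)
plan(s,down(95.8),[479.1,-399.4,22.5])
E
```

```text
[ 476.78 -399.64  216.5 ] [-0.88  0.56  1.22 -0.01  1.37 -0.98]
(array([ 479.08, -399.27]), np.float32(-84.29857), (16.33890724182129, 63.226871490478516), array([256.03, 171.17]))
shift total [ -0.    3.9 194. ] rows 5 each [-0.01  0.77 38.8 ] | turn total [-0.01 -0.   -0.  ] rows 1 each [-0.01 -0.   -0.  ] shift first
```

>>> move_arm(
  moves=[
    {"translation": [0, 0, 0], "turn": [-0.01, 0, 0], "hand": 0.4},
    {"translation": [0, 2.3, 40], "turn": [0, 0, 0], "hand": 0.4},
    {"translation": [0, 0, 40], "turn": [0, 0, 0], "hand": 0.4},
    {"translation": [0, 0, 40], "turn": [0, 0, 0], "hand": 0.4},
    {"translation": [0, 0, 30], "turn": [0, 0, 0], "hand": 0.4},
    {"translation": [0, 0, 0], "turn": [0, 0, 0], "hand": 0.4},
  ],
)

```text
time_s: 20.33
eef_pos: [477.3, -396.7, 61.5]
ee_rot: [-0.004, 0.672, 0.741, 0.002]
force: [0.1, 0.5, 0.5]
grip_width: 0.4
grip_force: 0.0
```

```bash
python3 - <<'E'
from cells import *
s=sense();c=capture("wrist");print(s["eef_pos"])
for o in cells(s,c): print(o)
plan(s,down(95.8),[479.1,-399.8,22.5])
E
```

```text
[ 477.27 -396.65   61.51]
(array([ 479.45, -401.29]), np.float32(-84.495026), (17.650821685791016, 67.3108901977539), array([255.79, 226.76]))
shift total [-3.6  1.6 39. ] rows 1 each [-3.65  1.63 38.98] | turn total [-0.   -0.01 -0.  ] rows 1 each [-0.   -0.01 -0.  ] shift first
```

>>> move_arm(
  moves=[
    {"translation": [-3.3, 1.7, 18], "turn": [0, -0.005, 0], "hand": 0.4},
    {"translation": [0, 0, 14], "turn": [0, 0, 0], "hand": 0.4},
    {"translation": [0, 0, 6], "turn": [0, 0, 0], "hand": 0.4},
    {"translation": [0, 0, 0], "turn": [0, 0, 0], "hand": 0.1},
    {"translation": [0, 0, 0], "turn": [0, 0, 0], "hand": 0.1},
    {"translation": [0, 0, 0], "turn": [0, 0, 0], "hand": 0.1},
    {"translation": [0, 0, 0], "turn": [0, 0, 0], "hand": 0.1},
    {"translation": [0, 0, 0], "turn": [0, 0, 0], "hand": 0.1},
  ],
)

```text
time_s: 21.05
eef_pos: [482.3, -403.4, 31.9]
ee_rot: [0.004, 0.671, 0.742, -0.001]
force: [-3.0, 1.7, 7.9]
grip_width: 0.148
grip_force: 37.5
```

```bash
python3 - <<'E'
from h import *
from rig import sense
s=sense();print(s["eef_pos"],s["force"],s["grip_width"],s["grip_force"])
s2=dict(s);s2["eef_pos"]=s["eef_pos"]+[0,0,205];plan(s2,RT,W(5,0,90))
E
```

```text
[ 482.26677583 -403.37219431   31.9230827 ] [-3.03919668  1.71601735  7.87560152] 0.14846489894852824 37.453853487968445
shift total [498.7 128.1  35.9] rows 13 each [38.36  9.85  2.77] | turn total [-0.3629 -0.3983  1.6086] rows 14 each [-0.0259 -0.0284  0.1149] shift first
```

Height and opening are wrong for a clean grasp (31.9 mm, 0.148). I'll look before doing anything else.

```bash
python3 - <<'E'
from cells import *
s=sense();w=capture("wrist");d=capture("side");t=capture("top")
a=cv2.resize(w["image"][150:384,110:400],(400,323),interpolation=cv2.INTER_CUBIC)
b=cv2.resize(d["image"][250:370,130:290],(400,300),interpolation=cv2.INTER_CUBIC)
e=cv2.resize(t["image"][170:290,290:450],(400,300),interpolation=cv2.INTER_CUBIC)
im=np.zeros((600,800,3),np.uint8);im[:300,:400]=b;im[:300,400:]=e;im[300:600,:400]=a[:300];
c2=cv2.resize(w["image"][200:320,180:340],(400,300),interpolation=cv2.INTER_CUBIC);im[300:,400:]=c2
cv2.imwrite("pics/x.png",im)
P=cloud(d)
for a_,ce,mm in blobs(cv2.inRange(hsv(d),(150,80,80),(172,255,255))>0,30): print("side pink",a_,ce,np.nanmedian(P[mm],0),np.nanpercentile(P[mm][:,2],[5,95]))
for n,c in(("side",d),("top",t)):
  P=cloud(c)
  for a_,ce,mm in blobs(cv2.inRange(hsv(c),(82,100,60),(98,255,255))>0,30): print(n,"teal",a_,ce,np.nanmedian(P[mm],0))
E
```

```text
side pink 97 [239.75 163.67] [556.41 126.59  95.09] [ 88.53 100.32]
side pink 186 [210.8  325.75] [ 479.38 -406.86   17.02] [13.39 49.9 ]
side teal 1202 [372.71 270.81] [ 827.31 -367.69  142.05]
top teal 67 [311.91 230.52] [ 471.84 -218.85   16.6 ]
```

View pics/x.png

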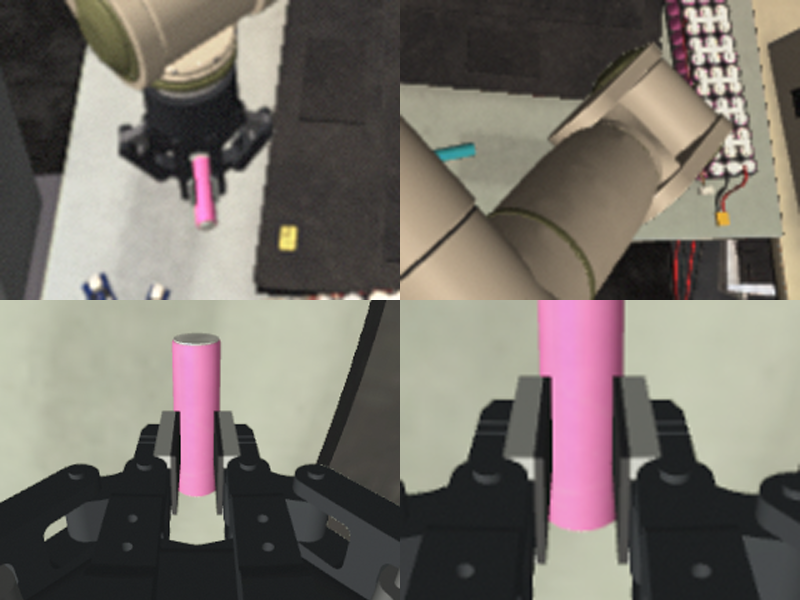

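The cell sits between the pads but is pinched above its axis. The tool stopped about 8 mm high. I'll check the laptop height beside the gripper and the joint state.

```bash
python3 - <<'E'
from cells import *
s=sense();print(np.round(s["joints"],4),np.round(s["dq"],4),s["force"],s["wrist_torque"],s["eef_pos"],s["time_s"])
d=pickle.load(open("c0.pkl","rb"));P=cloud(d["side"]);Q=P.reshape(-1,3)
for x0 in range(500,580,8):
    k=(abs(Q[:,0]-x0-4)<4)&(abs(Q[:,1]+400)<25);print(x0,np.nanmedian(Q[k,2]),end=" | ")
E
```

```text
[-0.88  0.77  1.38 -0.    0.98 -0.98] [-0.  0.  0.  0.  0.  0.] [-2.19  0.35  8.09] [ 0.16  0.43 -0.01] [ 482.3  -403.34   31.92] 21.2
500 -0.3785185417411867 | 508 -0.7178928889238705 | 516 -0.18063333899294776 | 524 -0.7094037610513624 | 532 22.591889644689445 | 540 23.139321960546567 | 548 22.995490877121597 | 556 23.144303600015064 | 564 22.942223888913645 | 572 22.968170078353978 |
```

>>> move_arm(
  moves=[
    {"translation": [0, 0, 0], "turn": [0, 0, 0], "hand": 0.3},
    {"translation": [0, 0, 0], "turn": [0, 0, 0], "hand": 0.35},
    {"translation": [0, 0, 0], "turn": [0, 0, 0], "hand": 0.35},
    {"translation": [0, 0, 0], "turn": [0, 0, 0], "hand": 0.35},
  ],
)

```text
time_s: 21.53
eef_pos: [481.8, -402.5, 29.8]
ee_rot: [0.003, 0.671, 0.742, -0.001]
force: [0.6, 0.5, -0.1]
grip_width: 0.349
grip_force: 0.0
```

```bash
python3 - <<'E'
from cells import *
s=sense();c=capture("wrist");print(s["eef_pos"],s["force"],s["joints"],s["ee_rot"])
for o in cells(s,c): print(o)
plan(s,down(95.8),[479.1,-399.8,22.5])
E
```

```text
[ 481.81 -402.53   29.77] [ 0.63  0.5  -0.12] [-0.88  0.77  1.38 -0.    0.98 -0.98] [ 0.    0.67  0.74 -0.  ]
(array([ 481.75, -401.78]), np.float32(-83.942024), (17.753969192504883, 68.84935760498047), array([252.88, 237.66]))
shift total [ 3.  -2.4  7.2] rows 1 each [ 3.02 -2.44  7.24] | turn total [ 0.    0.01 -0.  ] rows 1 each [ 0.    0.01 -0.  ] shift first
```

Nothing is blocking: the force is zero when released, so the descent was simply cut short. The cell is still centred between the pads. I'll lower the rest and check before closing.

>>> move_arm(
  moves=[
    {"translation": [1.8, 0, 3.5], "turn": [0, 0, 0], "hand": 0.35},
    {"translation": [0, 0, 3], "turn": [0, 0, 0], "hand": 0.35},
    {"translation": [0, 0, 0], "turn": [0, 0, 0], "hand": 0.35},
    {"translation": [0, 0, 0], "turn": [0, 0, 0], "hand": 0.35},
  ],
)

```text
time_s: 21.92
eef_pos: [481.5, -400.6, 22.7]
ee_rot: [0.002, 0.671, 0.742, -0.001]
force: [0.7, -0.4, 1.0]
grip_width: 0.352
grip_force: 0.0
```

```bash
python3 - <<'E'
from cells import *
s=sense();c=capture("wrist");print(s["eef_pos"],s["force"],s["joints"],s["ee_rot"])
for o in cells(s,c): print(o)
plan(s,down(95.8),[481,-400.8,23])
E
```

```text
[ 481.46 -400.63   22.74] [ 0.69 -0.41  1.05] [-0.88  0.78  1.39 -0.    0.97 -0.98] [ 0.    0.67  0.74 -0.  ]
(array([ 481.75, -402.  ]), np.float32(-83.97921), (17.745607376098633, 68.81321716308594), array([253.25, 246.6 ]))
shift total [-0.1 -0.5 -0.3] rows 1 each [-0.13 -0.47 -0.26] | turn total [ 0.  0. -0.] rows 1 each [ 0.  0. -0.] shift first
```

>>> move_arm(
  moves=[
    {"translation": [0, 0, 0], "turn": [0, 0, 0], "hand": 0.25},
    {"translation": [0, 0, 0], "turn": [0, 0, 0], "hand": 0.1},
    {"translation": [0, 0, 0], "turn": [0, 0, 0], "hand": 0.1},
    {"translation": [0, 0, 0], "turn": [0, 0, 0], "hand": 0.1},
    {"translation": [0, 0, 0], "turn": [0, 0, 0], "hand": 0.1},
  ],
)

```text
time_s: 22.38
eef_pos: [481.7, -400.9, 23.4]
ee_rot: [0.003, 0.671, 0.742, -0.001]
force: [0.5, 0.4, 1.4]
grip_width: 0.187
grip_force: 39.2
```

```bash
python3 - <<'E'
from h import *
from rig import sense
s=sense();print(s["eef_pos"],s["force"],s["grip_width"],s["grip_force"])
s2=dict(s);s2["eef_pos"]=s["eef_pos"]+[0,0,200];plan(s2,RT,W(5,0,90))
E
```

```text
[ 481.68281399 -400.91020711   23.38167319] [0.45516089 0.38994366 1.40007688] 0.18693661967743852 39.186140298843384
shift total [496.  128.6  23.4] rows 13 each [38.16  9.89  1.8 ] | turn total [-0.3657 -0.399   1.6089] rows 14 each [-0.0261 -0.0285  0.1149] shift first
```

Good grasp now (0.187 opening at 23.4 mm). I'll lift and carry it over.

>>> move_arm(
  moves=[
    {"translation": [0, 0, -20], "turn": [0, 0, 0], "hand": 0.1},
    {"translation": [0, 0, -36], "turn": [0, 0, 0], "hand": 0.1},
    {"translation": [0, 0, -36], "turn": [0, 0, 0], "hand": 0.1},
    {"translation": [0, 0, -36], "turn": [0, 0, 0], "hand": 0.1},
    {"translation": [0, 0, -36], "turn": [0, 0, 0], "hand": 0.1},
    {"translation": [0, 0, -36], "turn": [0, 0, 0], "hand": 0.1},
    {"translation": [38.2, 9.9, 1.8], "turn": [0, 0, 0], "hand": 0.1},
    {"translation": [38.2, 9.9, 1.8], "turn": [0, 0, 0], "hand": 0.1},
    {"translation": [38.2, 9.9, 1.8], "turn": [0, 0, 0], "hand": 0.1},
    {"translation": [38.2, 9.9, 1.8], "turn": [0, 0, 0], "hand": 0.1},
  ],
)

```text
time_s: 23.22
eef_pos: [504.9, -242.1, 215.1]
ee_rot: [0.003, 0.671, 0.741, -0.001]
force: [1.3, 1.2, -0.6]
grip_width: 0.193
grip_force: 39.2
```

>>> move_arm(
  moves=[
    {"translation": [38.2, 9.9, 1.8], "turn": [0, 0, 0], "hand": 0.1},
    {"translation": [38.2, 9.9, 1.8], "turn": [0, 0, 0], "hand": 0.1},
    {"translation": [38.2, 9.9, 1.8], "turn": [0, 0, 0], "hand": 0.1},
    {"translation": [38.2, 9.9, 1.8], "turn": [0, 0, 0], "hand": 0.1},
    {"translation": [38.2, 9.9, 1.8], "turn": [0, 0, 0], "hand": 0.1},
    {"translation": [38.2, 9.9, 1.8], "turn": [0, 0, 0], "hand": 0.1},
    {"translation": [38.2, 9.9, 1.8], "turn": [0, 0, 0], "hand": 0.1},
    {"translation": [38.2, 9.9, 1.8], "turn": [0, 0, 0], "hand": 0.1},
    {"translation": [38.2, 9.9, 1.8], "turn": [0, 0, 0], "hand": 0.1},
  ],
)

```text
time_s: 23.97
eef_pos: [559.3, 109.1, 197.3]
ee_rot: [0.003, 0.671, 0.742, -0.001]
force: [0.3, -0.1, -0.3]
grip_width: 0.188
grip_force: 39.2
```

>>> move_arm(
  moves=[
    {"translation": [0, 0, 0], "turn": [-0.0261, -0.0285, 0.1149], "hand": 0.1},
    {"translation": [0, 0, 0], "turn": [-0.0261, -0.0285, 0.1149], "hand": 0.1},
    {"translation": [0, 0, 0], "turn": [-0.0261, -0.0285, 0.1149], "hand": 0.1},
    {"translation": [0, 0, 0], "turn": [-0.0261, -0.0285, 0.1149], "hand": 0.1},
    {"translation": [0, 0, 0], "turn": [-0.0261, -0.0285, 0.1149], "hand": 0.1},
    {"translation": [0, 0, 0], "turn": [-0.0261, -0.0285, 0.1149], "hand": 0.1},
    {"translation": [0, 0, 0], "turn": [-0.0261, -0.0285, 0.1149], "hand": 0.1},
    {"translation": [0, 0, 0], "turn": [-0.0261, -0.0285, 0.1149], "hand": 0.1},
    {"translation": [0, 0, 0], "turn": [-0.0261, -0.0285, 0.1149], "hand": 0.1},
    {"translation": [0, 0, 0], "turn": [-0.0261, -0.0285, 0.1149], "hand": 0.1},
  ],
)

```text
time_s: 24.8
eef_pos: [559.2, 107.1, 197.4]
ee_rot: [0.185, 0.952, 0.244, 0.002]
force: [0.2, 0.0, -0.5]
grip_width: 0.193
grip_force: 39.2
```

>>> move_arm(
  moves=[
    {"translation": [0, 0, 0], "turn": [-0.0261, -0.0285, 0.1149], "hand": 0.1},
    {"translation": [0, 0, 0], "turn": [-0.0261, -0.0285, 0.1149], "hand": 0.1},
    {"translation": [0, 0, 0], "turn": [-0.0261, -0.0285, 0.1149], "hand": 0.1},
    {"translation": [0, 0, 0], "turn": [-0.0261, -0.0285, 0.1149], "hand": 0.1},
    {"translation": [0, 0, 0], "turn": [0, 0, 0], "hand": 0.1},
    {"translation": [0, 0, 0], "turn": [0, 0, 0], "hand": 0.1},
  ],
)

```text
time_s: 25.3
eef_pos: [559.5, 107.3, 197.0]
ee_rot: [0.241, 0.97, 0.015, 0.002]
force: [-0.8, 0.5, 0.6]
grip_width: 0.189
grip_force: 39.2
```

```bash
python3 held.py; python3 - <<'E'
from h import *
from rig import sense
s=sense();plan(s,RT,W(5,0,24.3),1)
E
```

```text
[ 3.05 -0.64 90.39] [-0.83  0.48  0.62] 0.18924080938239293
3750 [252.45 245.85] h 0 x -6.179879652282192 12.16290504084568 y -36.30117763377992 32.02465316202614 midy -2.1382622358768906
3750 [252.45 245.85] h 9 x -5.593887879321905 11.550585497153097 y -29.328228534544095 34.53396069145166 midy 2.6028660784537827
1848 [157.03 206.76] h 0 x -52.376820527059486 -39.39398939575024 y -1.7411079191084773 43.39288428464915 midy 20.825888182770335
1848 [157.03 206.76] h 9 x -48.77284004785163 -36.63816113154769 y 2.9740747975278463 45.15951941004933 midy 24.066797103788588
1566 [460.74 161.23] h 0 x 113.26108583729822 127.27375517152764 y 17.021440716037603 81.33473524665216 midy 49.17808798134488
1566 [460.74 161.23] h 9 x 106.04414784726919 119.14138691719347 y 20.51088945962194 80.62267642545872 midy 50.56678294254033
shift total [ 0.7  1.7 66.3] rows 2 each [ 0.36  0.83 33.14] | turn total [-0.0014  0.      0.0044] rows 1 each [-0.0014  0.      0.0044] turn first
```

>>> move_arm(
  moves=[
    {"translation": [-2.3, 1, 20], "turn": [-0.0014, 0, 0.0044], "hand": 0.1},
    {"translation": [0, 0, 20], "turn": [0, 0, 0], "hand": 0.1},
    {"translation": [0, 0, 15], "turn": [0, 0, 0], "hand": 0.1},
    {"translation": [0, 0, 7], "turn": [0, 0, 0], "hand": 0.1},
    {"translation": [0, 0, 0], "turn": [0, 0, 0], "hand": 0.1},
    {"translation": [0, 0, 0], "turn": [0, 0, 0], "hand": 0.1},
  ],
)

```text
time_s: 25.85
eef_pos: [558.1, 77.0, 143.8]
ee_rot: [0.242, 0.97, 0.011, 0.004]
force: [-0.2, -0.4, -0.9]
grip_width: 0.191
grip_force: 39.2
```

```bash
python3 held.py | head -3
```

```text
[ 4.75 -2.78 29.29] [-0.17 -0.39 -0.88] 0.19060795583013343
3808 [252.44 246.57] h 0 x -4.679734830350944 13.876458528778503 y -39.154336881139756 29.858061421317416 midy -4.64813772991117
3808 [252.44 246.57] h 9 x -4.058667461232421 13.28561296497329 y -32.14134165007473 32.36382737231641 midy 0.11124286112083936
```

>>> move_arm(
  moves=[
    {"translation": [0, 0, 3.5], "turn": [0, 0, 0], "hand": 0.1},
    {"translation": [0, 0, 1.6], "turn": [0, 0, 0], "hand": 0.1},
    {"translation": [0, 0, 0], "turn": [0, 0, 0], "hand": 0.1},
  ],
)

```text
time_s: 26.15
eef_pos: [558.0, 74.7, 138.7]
ee_rot: [0.242, 0.97, 0.011, 0.003]
force: [-0.1, 0.3, -1.1]
grip_width: 0.186
grip_force: 39.2
```

```bash
python3 - <<'E'
from h import *
from rig import sense
s=sense();print(s["force"]@RD,dk(s["eef_pos"]))
E
```

```text
[-0.77265826 -0.10320461 -0.78982926] [ 4.43817339 -2.98812305 23.66074128]
```

>>> move_arm(
  moves=[
    {"translation": [0, 0, 0], "turn": [0, 0, 0], "hand": 0.22},
    {"translation": [0, 0, 0], "turn": [0, 0, 0], "hand": 0.26},
    {"translation": [0, 0, 0], "turn": [0, 0, 0], "hand": 0.3},
    {"translation": [0, 0, 0], "turn": [0, 0, 0], "hand": 0.3},
    {"translation": [0, 0, -12], "turn": [0, 0, 0], "hand": 0.3},
    {"translation": [0, 0, -12], "turn": [0, 0, 0], "hand": 0.3},
    {"translation": [0, 0, -30], "turn": [0, 0, 0], "hand": 0.3},
    {"translation": [0, 0, -40], "turn": [0, 0, 0], "hand": 0.3},
    {"translation": [0, 0, -40], "turn": [0, 0, 0], "hand": 0.4},
    {"translation": [0, 0, 0], "turn": [0, 0, 0], "hand": 0.4},
  ],
)

```text
time_s: 26.98
eef_pos: [557.8, 140.5, 264.1]
ee_rot: [0.241, 0.97, 0.011, 0.009]
force: [0.0, -0.0, 0.7]
grip_width: 0.4
grip_force: 0.0
```

```bash
cat >> chk.py <<'E'
P=(cloud(c,T)-O)@RD;m=cv2.inRange(H,(0,130,60),(8,255,255))
for a,ce,mm in blobs(m>0,30):
    q=np.nanmedian(P[mm],0)
    if abs(q[0]+82)<30: print("pin red top",q)
E
python3 chk.py
```

```text
[  5.18  -1.38 165.3 ] [ 0.04 -0.01  0.7 ]
on deck 2195 rect ((-61.26371383666992, -2.996337890625), (65.94293212890625, 35.951236724853516), 88.99610137939453) depth z [16.83 18.42]
table: []
pin red top [-81.49 -57.36  48.14]
```

Both cells lie side by side at the gate: a 36 x 66 mm patch, square to the channel, tops 17–18 mm above the deck. The pin is still home and the arm is clear. I'll let it settle briefly and hand in.

>>> move_arm(
  moves=[
    {"translation": [0, 0, -10], "turn": [0, 0, 0], "hand": 0.4},
    {"translation": [0, 0, 0], "turn": [0, 0, 0], "hand": 0.4},
    {"translation": [0, 0, 0], "turn": [0, 0, 0], "hand": 0.4},
    {"translation": [0, 0, 0], "turn": [0, 0, 0], "hand": 0.4},
    {"translation": [0, 0, 0], "turn": [0, 0, 0], "hand": 0.4},
  ],
)

```text
time_s: 27.45
eef_pos: [556.2, 141.9, 265.0]
ee_rot: [0.242, 0.97, 0.011, 0.003]
force: [0.4, 0.3, -1.0]
grip_width: 0.4
grip_force: 0.0
```

```bash
python3 chk.py; python3 -c "
from rig import finish_job
print(finish_job())"
```

```text
[  4.33  -3.03 166.75] [ 0.4   0.28 -1.02]
on deck 2190 rect ((-61.41350555419922, -3.16162109375), (65.843505859375, 36.01563262939453), 88.74815368652344) depth z [16.83 18.45]
table: []
pin red top [-81.59 -57.36  48.31]
the job is handed in; nothing more can be done
None
```

The job is handed in at about 27 s: by my last camera check the gate is shut and pinned and both pink cells rest against it one behind the other, but the hand-in call returned no verdict.

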